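Press the lids home on the dressing pots and tray them for the fridge

TASK

Some little pots stand on the worktop with their lids only loosely started. One by one, stand each in the seat of the lever press, pull the lever down until the lid is fully home, ease the lever slowly back up to its rest (never let it fly back), and stand the pot upright in the fridge tray. Use the press for the lids, do not push or grip them with the hand, and leave the bowl, carton, jar and large tub alone; at the end the lever is at rest.

Things in the scene. Friction and masses are not known exactly. Their poses are not given: they have to be found in the camera images.
- press: Lever lid press fixed at left: grey base plate 15 mm thick (x -65 to 65, y -75 to 175 mm in its frame), a round seat with a low metal ring, two cheeks at the hinge end (120 mm tall), a sprung steel lever that stands upright at rest. Origin: on the worktop under the seat's centre; y points from the seat to the hinge, z up; its yaw varies.
- seat (a point): Centre of the press's seat floor, 15 mm above the worktop; axes those of the press. A pot stands on it inside a ring of 62 mm inner and 74 mm outer diameter, 6 mm high. With the lever at rest the space above is open: the lever stands over 90 mm to +y of the seat's centre.
- hinge (a point): Centre of the lever's hinge, 120 mm to +y of the seat, 100 mm above the worktop; the lever turns about the press's x axis. At lever value v it rises from the hinge at angle a = 1.658 - v above the press's level -y direction: its grip is at hinge + (-45, -220 cos a, 220 sin a) mm in the press's axes.
- grip (a point): Point to hold: on the lever's black round cross bar, 16 mm diameter, along the press's x, 220 mm from the hinge. The bar sticks out from the lever (20 mm wide) to -x only, clear from x -75 to -10 mm; this point is at -45 mm. At rest 319 mm above the worktop. Can be pinched firmly from above, closing along the press's y, and turns between the fingers.
- lever (a joint): Lever angle, rad: 0 = upright rest (5 degrees past vertical), 1.66 = level. A rubber nose 120 mm from the hinge meets a raised lid about 0.1 before level and has it home at level; stop at 1.688. A spring drives it back: 0.5 to 4 N at the grip, 10 N in all while a lid goes home. Over 2.5 rad/s is flying back; let go within 0.08 of rest it stays slower.
- pot1: Short round white pot, 56 mm across, 50 mm tall, straight-sided, 0.08 to 0.17 kg, with a captive flat grey press-on lid (52 mm across, 10 mm thick). Origin: centre of its underside, z up. Lid home: 60 mm tall in all; lid up: 68 to 70 mm, a dark neck shows in the gap. Two or three of the three pots are there, starting in the middle of the worktop.
- pot2: Short round white pot, 56 mm across, 50 mm tall, straight-sided, 0.08 to 0.17 kg, with a captive flat grey press-on lid (52 mm across, 10 mm thick). Origin: centre of its underside, z up. Lid home: 60 mm tall in all; lid up: 68 to 70 mm, a dark neck shows in the gap. Two or three of the three pots are there, starting in the middle of the worktop.
- pot3: Short round white pot, 56 mm across, 50 mm tall, straight-sided, 0.08 to 0.17 kg, with a captive flat grey press-on lid (52 mm across, 10 mm thick). Origin: centre of its underside, z up. Lid home: 60 mm tall in all; lid up: 68 to 70 mm, a dark neck shows in the gap. Two or three of the three pots are there, starting in the middle of the worktop.
- lid1 (a joint): How far this pot's lid stands up from home, along the pot's z: 0 = pressed fully home (its top 60 mm above the pot's underside), 0.011 = as far up as it goes; it starts at 0.008 to 0.010. A stiff push fit: it needs about 12 N and stays where it is left; it cannot come off.
- lid2 (a joint): How far this pot's lid stands up from home, along the pot's z: 0 = pressed fully home (its top 60 mm above the pot's underside), 0.011 = as far up as it goes; it starts at 0.008 to 0.010. A stiff push fit: it needs about 12 N and stays where it is left; it cannot come off.
- lid3 (a joint): How far this pot's lid stands up from home, along the pot's z: 0 = pressed fully home (its top 60 mm above the pot's underside), 0.011 = as far up as it goes; it starts at 0.008 to 0.010. A stiff push fit: it needs about 12 N and stays where it is left; it cannot come off.
- tray: Pale plastic fridge tray fixed to the worktop at right, 300 mm (its x) by 160 mm (its y), floor 4 mm thick, walls 4 mm thick and 12 mm high in all. Origin: centre of its underside. Room for three pots side by side along x, 95 mm apart.
- bowl: Bystander: white china bowl, 100 mm across, 45 mm tall. Origin: centre of underside.
- carton: Bystander: white and blue drink carton, 70 x 70 mm, 185 mm tall. Origin: centre of underside.
- jar: Bystander: jar with a brass-coloured cap, 70 mm across, 90 mm tall. Origin: centre of underside.
- bigtub: Bystander: large clear tub with a red lid, 104 mm across, 70 mm tall. Origin: centre of underside.
There are look-alikes about, which are no part of the job. Leave any orange or pink look-alike of the pot3 alone. Leave any red look-alike of the pot1 alone.

How it is judged (in metres and radians):
On the way, in this order (a step that is already met when the one before it is completed fails the run):
1. a pot stands in the seat, the lever is down on it and its lid is home (((horizontal distance between pot1 and seat below 0.01 m and value of joint lever above 1.55 rad and value of joint lid1 below 0.0022 m) or (horizontal distance between pot2 and seat below 0.01 m and value of joint lever above 1.55 rad and value of joint lid2 below 0.0022 m) or (horizontal distance between pot3 and seat below 0.01 m and value of joint lever above 1.55 rad and value of joint lid3 below 0.0022 m))), for 0.1 s.
2. the lever has been eased back to rest after that first lid (value of joint lever below 0.12 rad), for 0.1 s.
3. the lids of all the pots are home (value of joint each of lid1, lid2, lid3 below 0.0022 m), for 0.1 s.
4. the lever is back at rest (value of joint lever below 0.12 rad), for 0.2 s.
At the end, for the whole second after the job is handed in: Every pot present stands upright (within 0.12 rad) and still on the tray's floor, its centre within 118 mm along x and 48 mm along y of the tray's centre, its lid within 2.2 mm of home, and the lever is within 0.12 rad of its rest (all of step 3 and x of pot1 in the frame of tray between -0.118 and 0.118 m and y of pot1 in the frame of tray between -0.048 and 0.048 m and z of pot1 in the frame of tray between -0.002 and 0.012 m and angle between each of pot1, pot2, pot3's own z axis and vertical below 0.12 rad and linear speed of each of pot1, pot2, pot3 below 0.02 m/s and x of pot2 in the frame of tray between -0.118 and 0.118 m and y of pot2 in the frame of tray between -0.048 and 0.048 m and z of pot2 in the frame of tray between -0.002 and 0.012 m and x of pot3 in the frame of tray between -0.118 and 0.118 m and y of pot3 in the frame of tray between -0.048 and 0.048 m and z of pot3 in the frame of tray between -0.002 and 0.012 m and value of joint lever below 0.12 rad); the robot touches nothing.
It fails at once if the lever flies back (returns faster than 2.5 rad/s) (velocity of joint lever below -2.5 rad/s).
It fails at once if a lid is pushed or gripped by the hand with more than 10 N (contact force between any of the fingers, the arm and lid1_c0 above 10 N or contact force between any of the fingers, the arm and lid2_c0 above 10 N or contact force between any of the fingers, the arm and lid3_c0 above 10 N).
It fails at once if the bowl, carton, jar or large tub is moved by more than 30 mm or tipped (distance of any of bowl, carton, jar, bigtub from where it was at the start of the episode above 0.03 m or angle between any of bowl, carton, jar, bigtub's own z axis and vertical above 0.4 rad).
Of pot1, pot2, pot3 only 2 to 3 are there at a start; the rules pass over those that are not, and their reading is None.
At some moment in a run one of pot1, pot2, pot3 may be knocked a few centimetres aside while the robot is not near it.
It also fails if it takes over 210 s, if anything falls off the work surface, if the arm or the gripper's body presses on something with over 40 N, if the wrist force passes 120 N, or if a joint passes its speed limit or range.

ROBOT

A 7-joint arm with a two-finger parallel gripper is mounted at the origin on the work surface. World frame = base frame: x ahead of the robot, y to its left, z up, the work surface at z = 0. Lengths are in m, angles in degrees, forces in N, time in s.
With the tool pointing down it reaches from about 0.425 to 0.95 m from the base axis. Payload 4.7 kg.
Tool frame: the origin (TCP) lies between the finger pads; the fingertips stand tip_extent ahead of it and the grasp point (between the pads) lies 11 mm behind it (tip_extent is the distance from the TCP to the fingertips, in m); z points along the fingers, y is the direction in which the jaws open and shut (so a half turn about z gives the same grasp; the last joint's range is limited). The gripper opens to 87 mm and grips with 3 to 60 N. Pads are 19 mm wide; open, the fingers measure 117 mm over their backs; the gripper's body (75 mm by 190 mm) begins 51 mm behind the grasp point.
Start: joints at [-74.536, 26.849, -2.785, 87.806, 1.381, 65.374, -4.715], TCP at [0.199, 0.645, 0.196] pointing down, gripper open.
Joint ranges: [-148.3, 148.3], [-19.14, 114.17], [-79.39, 73.82], [5.75, 140.21], [-59.74, 239.74], [12.07, 113.84], [-152.46, 152.46]. Speed limits (degrees/s): [147.25, 147.25, 180, 180, 180, 180, 180].

INTERFACE

Orientations are given as a 3x3 rotation matrix whose columns are the frame's x, y, z axes.
In Python, from cell import sense, grab_frame, close_job, tip_extent gives the robot as it stands.
- The arm moves only by the tool jog_arm, never from a script. Its argument "plan" is a list that holds one entry, the list of rows, each a list of 6 numbers: the shift along the world's x, y, z in cm, then the turn, a rotation vector about the world's x, y, z in degrees. In form: [[[x, y, z, ax, ay, az], ...]]. A call has 1 to 20 rows; each row shifts and turns the commanded pose from where the row before left it; what a row does not reach is not made up. A row lasts 1/8 s, in which the tool goes at most 62.5 mm and 10.7 degrees, less where a joint would pass 70% of its speed; a pose out of reach is approached as far as the arm can. A call with a gripper value outside its range is refused whole. "hand" is the closure in counts, from 0 (fully open) to 255 (shut), set as the call begins (left out, the last holds). The fingers move at their own pace and stop on an object; "squeeze" is the grip in N (left out, the last holds). Time passes only in rows, so rows that do not move let the fingers close. It gives the time, the measured TCP pose, the force and the opening at its end, in the units of the state.
- sense(): the state, without advancing time (a new reading comes with each control period).
- grab_frame(name): name is "scene" or "side" or "wrist"; returns a dict with "pixels" (420x560x3 uint8, red, green, blue), "mtx" (3x3 intrinsics, pixels), "world_from_camera" (4x4, takes a point from camera to world coordinates); the wrist camera has in their place "T_tool_cam" (4x4, takes a point from camera to tool coordinates, whose origin is the TCP and whose axes are the flange's). Camera axes: x right, y down, z forward; pixel columns grow to the right and rows downward; lengths in m; the calibration is good to about 2 mm. A picture is of the moment at which its call begins: read the wrist's pose just before it. There is no depth.
- close_job(): hands the job in, once; it reports no verdict.
The state is a dict: "time": time; "joint_pos": joint angles; "joint_vel": joint speeds; "effort": joint torques, N m; "ee_pos": TCP position; "tcp_rot": TCP orientation; "wrist_force": force on the tool from outside, world axes, zero at the start; "ft_torque": the same for the moment, N m; "grip_width": finger opening in m.
Only numpy, scipy, OpenCV 4.12 (cv2) and the standard library are available. Lean on these libraries where they do the work, as an engineer would, in place of code of your own. Each camera call takes 0.05 s, during which the arm holds its last target.

## Working session

There is one attempt and no reset: what is moved stays moved. The work goes in short steps, Python scripts to look and compute and a tool call to move; the robot and the scene stay as the last step left them, time stands still between calls to the robot, and variables do not carry over. Pictures are saved under pics/ and viewed, and the job is handed in when it is done.

Besides the shell and the picture viewer there is one more tool, called after ">>>" as a command line: name --argument value ..., lists and objects as JSON in quotes. jog_arm: Moves the arm, as the interface text tells. Its arguments: {"type":"object","properties":{"plan":{"type":"array"},"hand":{"type":"number"},"squeeze":{"type":"number"}},"required":["plan"]}

```bash
mkdir -p pics; ls; cat > h.py <<'E'
import numpy as np, cv2
from cell import sense, grab_frame, close_job, tip_extent
def snap(name,fn):
    s=sense(); f=grab_frame(name)
    cv2.imwrite('pics/'+fn,f['pixels'][:,:,::-1])
    if 'T_tool_cam' in f:
        T=np.eye(4);T[:3,:3]=np.array(s['tcp_rot']);T[:3,3]=s['ee_pos']
        f['world_from_camera']=T@np.array(f['T_tool_cam'])
    return f
def ray(f,u,v):
    K=np.array(f['mtx']);W=np.array(f['world_from_camera'])
    d=W[:3,:3]@np.linalg.solve(K,[u,v,1.]);return W[:3,3],d
def onz(f,u,v,z):
    o,d=ray(f,u,v);return o+d*(z-o[2])/d[2]
def proj(f,p):
    W=np.array(f['world_from_camera']);q=np.linalg.inv(W)@np.append(p,1);k=np.array(f['mtx'])@q[:3];return k[:2]/k[2]
E
python3 - <<'E'
from h import *
s=sense();print(s,tip_extent)
for n in('scene','side','wrist'):
    f=snap(n,n+'0.png');print(n,np.round(f['world_from_camera'],3).tolist(),np.array(f['mtx']).tolist())
E
```

```text
pics
{'time': 0.0, 'joint_pos': array([-74.5366055 ,  26.89720675,  -2.78335321,  87.87513522,
         1.38178056,  65.37378712,  -4.7160261 ]), 'joint_vel': array([ 0.02302149,  0.02738715, -0.03929287,  0.06016893, -0.01170951,
        0.06496929,  0.01805663]), 'effort': array([ 4.51505348e-04, -5.07965934e+01, -8.07743263e-02, -2.36167789e+01,
       -6.14640769e-02,  3.77201079e-02,  1.68857559e-04]), 'ee_pos': array([0.1985071 , 0.6444622 , 0.19509017]), 'tcp_rot': array([[-9.55698422e-01,  2.94347224e-01, -4.86809692e-04],
       [ 2.94347611e-01,  9.55696533e-01, -1.90299292e-03],
       [-9.48983485e-05, -1.96197860e-03, -9.99998071e-01]]), 'wrist_force': array([0.68200354, 0.24900267, 0.04881598]), 'ft_torque': array([-0.04783711, -0.02603669,  0.09956237]), 'grip_width': 0.08703251268707993} 0.008
scene [[-0.644, 0.633, -0.43, 1.097], [0.765, 0.535, -0.357, 0.375], [0.004, -0.559, -0.829, 1.275], [0.0, 0.0, 0.0, 1.0]] [[391.9722862937558, 0.0, 280.18458564993733], [0.0, 391.9722862937558, 210.1527298541428], [0.0, 0.0, 1.0]]
side [[0.971, -0.142, 0.191, 0.322], [-0.237, -0.592, 0.77, -1.059], [0.004, -0.794, -0.608, 0.959], [0.0, 0.0, 0.0, 1.0]] [[407.6477563661164, 0.0, 280.0788325558933], [0.0, 407.6477563661164, 209.79759031057202], [0.0, 0.0, 1.0]]
wrist [[0.295, 0.921, 0.253, 0.13], [0.956, -0.284, -0.08, 0.666], [-0.002, 0.266, -0.964, 0.384], [0.0, 0.0, 0.0, 1.0]] [[323.5754535182656, 0.0, 270.4231396417701], [0.0, 323.5754535182656, 206.84864730243376], [0.0, 0.0, 1.0]]
```

View pics/scene0.png

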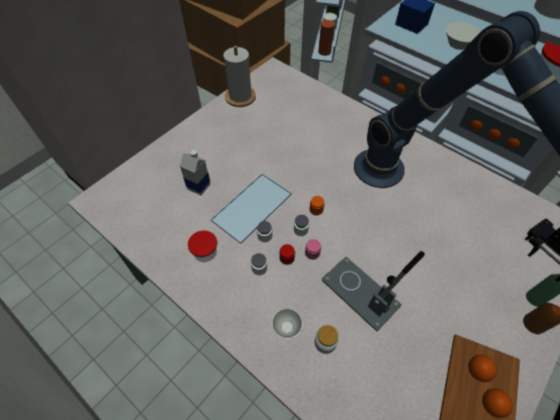

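View pics/side0.png

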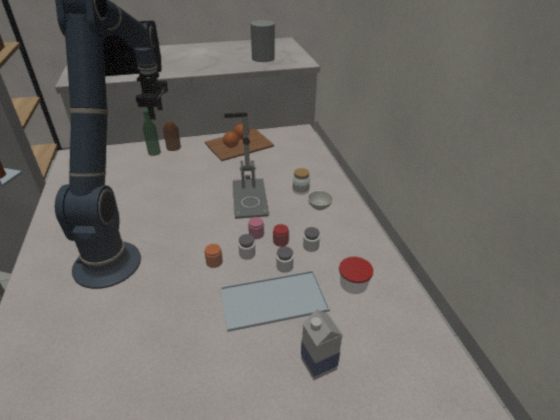

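View pics/wrist0.png

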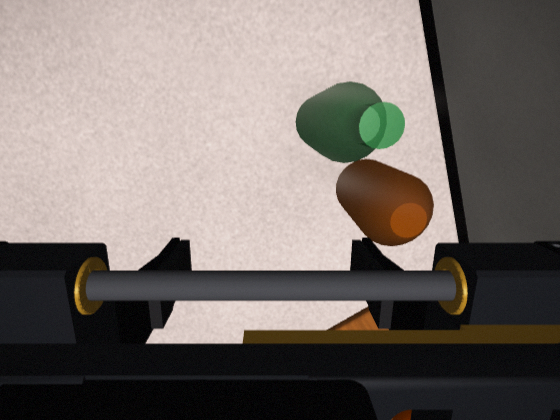

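The scene view shows three white pots with grey lids at about (264,229), (302,221) and (259,261). The look-alikes are orange (317,204), red (287,253) and pink (313,248). The tray is at (252,207) and the press seat at (350,281).

```bash
python3 - <<'E'
import cv2
a=cv2.imread('pics/scene0.png')[165:365,185:435];b=cv2.imread('pics/side0.png')[100:340,190:390]
cv2.imwrite('pics/a.png',cv2.resize(a,(750,600),interpolation=cv2.INTER_CUBIC))
cv2.imwrite('pics/b.png',cv2.resize(b,(500,600),interpolation=cv2.INTER_CUBIC))
E
```

```text
(no output)
```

View pics/a.png

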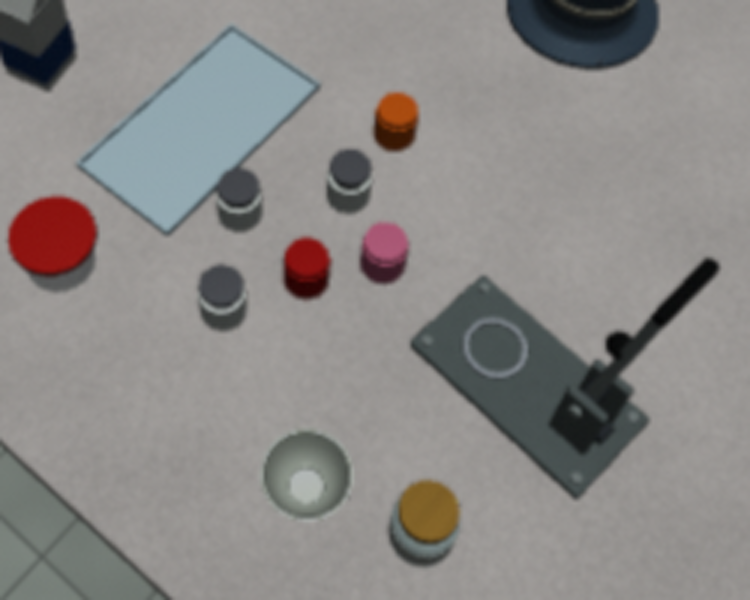

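View pics/b.png

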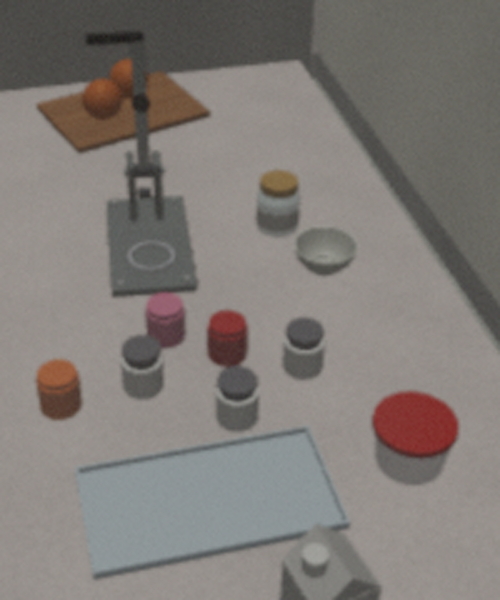

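```bash
python3 - <<'E'
from h import *
sc=lambda u,v:(185+u/3-.33,165+v/3-.33); sd=lambda u,v:(190+u/2.5-.3,100+v/2.5-.3)
fs=grab_frame('scene');fd=grab_frame('side')
def P(n,f,c,pts,z):
    r=[onz(f,*c(*p),z)[:2] for p in pts];print(n,np.round(np.array(r)*1000).tolist());return np.array(r)
P('press scene',fs,sc,[(484,276),(412,344),(577,496),(648,418)],.015)
P('press side',fd,sd,[(107,200),(113,292),(195,287),(183,197)],.015)
P('seat',fs,sc,[(496,347)],.018);P('seat',fd,sd,[(151,255)],.018)
P('tray',fs,sc,[(232,28),(319,86),(168,234),(79,164)],.012)
P('tray',fd,sd,[(78,470),(305,430),(346,522),(96,570)],.012)
for n,f in(('scene',fs),('side',fd)):
    im=cv2.GaussianBlur(f['pixels'],(3,3),0);hsv=cv2.cvtColor(im,cv2.COLOR_RGB2HSV)
    m=((hsv[...,2]<95)&(hsv[...,1]<75)).astype(np.uint8)
    k,l,st,c=cv2.connectedComponentsWithStats(m)
    for i in range(1,k):
        if 60<st[i,4]<500:
            q=onz(f,*c[i],.069)
            if 0.3<q[0]<0.95 and abs(q[1])<.5: print(n,c[i].round(1),st[i].tolist(),q.round(3))
    for nm,lo,hi in(('red',[0,150,60],[6,255,255]),('orange',[7,150,100],[16,255,255]),('pink',[160,80,80],[178,190,255])):
        m=cv2.inRange(hsv,np.array(lo),np.array(hi));k,l,st,c=cv2.connectedComponentsWithStats(m)
        for i in range(1,k):
            if 60<st[i,4]<900:
                q=onz(f,*c[i],.04)
                if 0.3<q[0]<0.95 and abs(q[1])<.5: print(n,nm,c[i].round(1),st[i,4],q.round(3))
E
```

```text
press scene [[445.0, 142.0], [572.0, 129.0], [599.0, 369.0], [473.0, 383.0]]
press side [[472.0, 385.0], [444.0, 135.0], [566.0, 119.0], [599.0, 364.0]]
seat [[514.0, 206.0]]
seat [[515.0, 210.0]]
tray [[353.0, -343.0], [352.0, -189.0], [647.0, -188.0], [646.0, -344.0]]
tray [[350.0, -198.0], [640.0, -199.0], [642.0, -350.0], [351.0, -348.0]]
scene [301.2 221.1] [295, 215, 13, 13, 127] [ 0.459 -0.055  0.069]
scene [263.9 227.4] [257, 221, 14, 13, 133] [ 0.567 -0.141  0.069]
scene [300.1 231.4] [294, 227, 14, 9, 74] [ 0.496 -0.031  0.069]
scene [264.6 237.8] [258, 234, 14, 8, 70] [ 0.598 -0.111  0.069]
scene [206.6 256.6] [195, 249, 21, 12, 77] [ 0.782 -0.214  0.069]
scene [258.1 260.2] [252, 254, 13, 14, 142] [ 0.678 -0.07   0.069]
scene [259.1 270.9] [252, 267, 15, 8, 65] [ 0.706 -0.04   0.069]
scene [349.6 280.1] [342, 273, 16, 15, 196] [0.537 0.211 0.069]
scene [322.1 348.8] [315, 341, 19, 13, 72] [0.774 0.274 0.069]
scene red [202.  243.2] 565 [ 0.748 -0.28   0.04 ]
scene red [286.8 251.7] 166 [ 0.578 -0.025  0.04 ]
scene orange [317.1 201.7] 127 [ 0.335 -0.074  0.04 ]
scene pink [313.  246.5] 173 [0.501 0.033 0.04 ]
side [300.9 188.2] [293, 185, 16, 8, 90] [0.711 0.182 0.069]
side [251. 215.] [235, 213, 33, 5, 116] [0.494 0.062 0.069]
side [250.1 237.9] [240, 228, 23, 20, 233] [ 0.469 -0.057  0.069]
side [311.4 233.6] [305, 228, 13, 12, 115] [ 0.671 -0.084  0.069]
side [310.9 245.5] [305, 241, 13, 9, 91] [ 0.652 -0.139  0.069]
side [284.3 252.8] [278, 245, 14, 15, 156] [ 0.561 -0.152  0.069]
side [247.1 253.2] [240, 248, 14, 10, 98] [ 0.446 -0.127  0.069]
side [284.6 266.2] [278, 262, 14, 9, 100] [ 0.547 -0.21   0.069]
side red [356.  269.2] 565 [ 0.768 -0.246  0.04 ]
side orange [212.4 249.2] 63 [ 0.343 -0.051  0.04 ]
side pink [255.5 223.2] 123 [0.506 0.049 0.04 ]
```

>>> jog_arm --plan '[[[0,0,5,0,0,0],[0,0,5,0,0,0],[0,0,5,0,0,0],[0,0,5,0,0,0],[0,0,5,0,0,0],[2.5,-4,0,0,0,-5],[2.5,-4,0,0,0,-5],[2.5,-4,0,0,0,-5],[2.5,-4,0,0,0,-5],[2.5,-4,0,0,0,-5],[2.5,-4,0,0,0,-5],[2,-4,0,0,0,-5],[2,-4,0,0,0,-5],[2,-4,0,0,0,-5],[2,-4,0,0,0,-5],[2,-4,0,0,0,-5],[2,-4,0,0,0,-5],[2,-4,0,0,0,-5],[0,-5,0,0,0,-5],[0,-5,0,0,0,-5]]]' --hand 40

```text
time: 2.75
ee_pos: [0.4885, 0.0235, 0.446]
tcp_rot: [[0.04, 0.999, -0.0], [0.999, -0.04, -0.0], [-0.0, -0.0, -1.0]]
wrist_force: [0.3, -0.6, 0.4]
grip_width: 0.0733
```

>>> jog_arm --plan '[[[1,-4,-3,0,0,-4],[0,-3,-4,0,0,0],[0,0,-5,0,0,0],[0,0,-5,0,0,0],[0,0,0,0,0,0],[0,0,0,0,0,0]]]'

```text
time: 3.5
ee_pos: [0.5, -0.0449, 0.2781]
tcp_rot: [[0.106, 0.994, 0.003], [0.994, -0.106, 0.0], [0.0, 0.003, -1.0]]
wrist_force: [0.8, 0.0, 0.5]
grip_width: 0.0738
```

```bash
python3 - <<'E'
from h import *
s=sense();print(s['ee_pos'],s['tcp_rot'],s['joint_pos'],s['grip_width'],s['time'])
snap('wrist','w1.png')
E
```

```text
[ 0.49997747 -0.04492629  0.27813712] [[ 1.06455256e-01  9.94312625e-01  3.11171703e-03]
 [ 9.94317399e-01 -1.06456088e-01  1.02560251e-04]
 [ 4.33238173e-04  3.08311630e-03 -9.99995153e-01]] [-30.96083198   6.44778436  34.79287496 106.11031945  -3.96883591
  68.4564628   -1.00120962] 0.07375717912411071 3.5
```

View pics/w1.png

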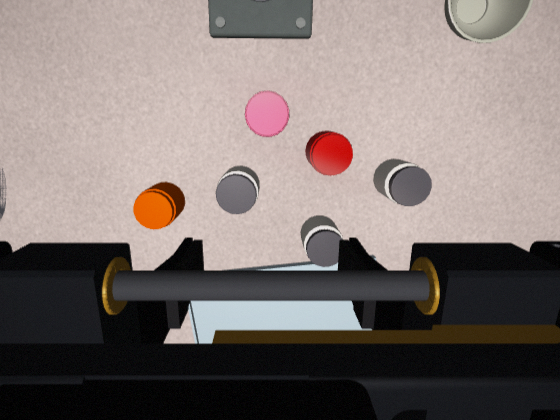

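Wrist view: pot lids at (237,193), (409,186) and (324,246), the last one next to the jaw. The orange, pink and red look-alikes are clearly separate.

```bash
cat >> h.py <<'E'
def lids(f,z=.069,vmax=95,roi=(0,270)):
    im=cv2.GaussianBlur(f['pixels'],(3,3),0);hsv=cv2.cvtColor(im,cv2.COLOR_RGB2HSV)
    m=((hsv[...,2]<110)&(hsv[...,2]>55)&(hsv[...,1]<60)).astype(np.uint8);m[roi[1]:]=0;m[:roi[0]]=0
    m=cv2.morphologyEx(m,cv2.MORPH_OPEN,np.ones((5,5),np.uint8))
    out=[]
    cs,_=cv2.findContours(m,cv2.RETR_EXTERNAL,cv2.CHAIN_APPROX_NONE)
    for c in cs:
        if cv2.contourArea(c)<400: continue
        (u,v),r=cv2.minEnclosingCircle(c);out.append((u,v,r,cv2.contourArea(c)/(np.pi*r*r),onz(f,u,v,z)))
    return out
E
python3 - <<'E'
from h import *
f=snap('wrist','w2.png')
for l in lids(f): print(np.round(l[:4],2),l[4].round(4))
f2=f['pixels'];print(f2[193,237],f2[245,324])
# press near edge corners
for p in((209,37),(311,38)): print(onz(f,*p,.015).round(4))
E
```

```text
[323.75 248.25  19.45   0.78] [ 0.5619 -0.146   0.069 ]
[410.   185.5   19.78   0.86] [ 0.6752 -0.0731  0.069 ]
[259.5   15.77  53.86   0.41] [0.509  0.1361 0.069 ]
[118 114 119] [100  96 100]
[0.4428 0.1337 0.015 ]
[0.5713 0.1189 0.015 ]
```

```bash
sed -i 's/<110)&(hsv/<135)\&(hsv/' h.py; python3 - <<'E'
from h import *
f=snap('wrist','w2.png')
for l in lids(f): print(np.round(l[:4],2),l[4].round(4))
E
```

```text
[323.05 247.95  19.93   0.77] [ 0.5611 -0.1454  0.069 ]
[235.37 193.35  20.18   0.93] [ 0.4556 -0.0594  0.069 ]
[408.76 185.37  21.22   0.87] [ 0.6737 -0.0727  0.069 ]
[5.060e+02 1.900e+01 2.832e+01 2.500e-01] [0.7798 0.1043 0.069 ]
[259.5   16.04  53.94   0.42] [0.509  0.1359 0.069 ]
```

>>> jog_arm --plan '[[[-2.2,-0.7,-3,0,0,0],[-2.2,-0.7,-3,0,0,0],[0,0,-5,0,0,0],[0,0,-5,0,0,0],[0,0,-4,0,0,0],[0,0,-3,0,0,0],[0,0,-2,0,0,0],[0,0,-0.8,0,0,0],[0,0,0,0,0,0],[0,0,0,0,0,0]]]' --hand 30

```text
time: 4.9
ee_pos: [0.4558, -0.0589, 0.0192]
tcp_rot: [[0.106, 0.994, 0.002], [0.994, -0.106, 0.0], [0.001, 0.002, -1.0]]
wrist_force: [-0.6, 0.3, -0.5]
grip_width: 0.0764
```

>>> jog_arm --plan '[[[0,0,0,0,0,0],[0,0,0,0,0,0],[0,0,0,0,0,0],[0,0,0,0,0,0],[0,0,0,0,0,0],[0,0,0,0,0,0]]]' --hand 200 --squeeze 15

```text
time: 5.65
ee_pos: [0.4548, -0.0588, 0.0184]
tcp_rot: [[0.107, 0.994, 0.0], [0.994, -0.107, 0.0], [0.0, 0.0, -1.0]]
wrist_force: [-0.3, -0.1, 3.6]
grip_width: 0.055
```

>>> jog_arm --plan '[[[0,0,1.5,0,0,0],[0,0,3.5,0,0,0],[0,0,5,0,0,0],[0,0,5,0,0,0],[0,3,1,0,0,0],[1,4,0,0,0,0],[1,4,0,0,0,0],[1,2,0,0,0,0],[1,0,0,0,0,0],[0,0,0,0,0,0],[0,0,0,0,0,0]]]'

```text
time: 7.02
ee_pos: [0.4943, 0.0691, 0.178]
tcp_rot: [[0.11, 0.994, -0.001], [0.994, -0.11, -0.001], [-0.001, -0.001, -1.0]]
wrist_force: [-0.8, -0.0, -1.3]
grip_width: 0.0554
```

```bash
python3 - <<'E'
from h import *
f=snap('wrist','w3.png');snap('scene','s3.png')
E
```

```text
(no output)
```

View pics/w3.png

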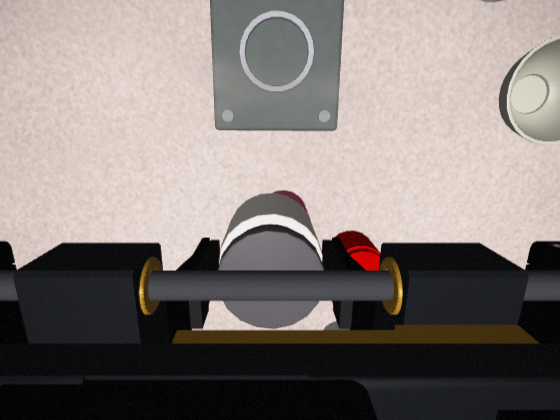

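View pics/s3.png

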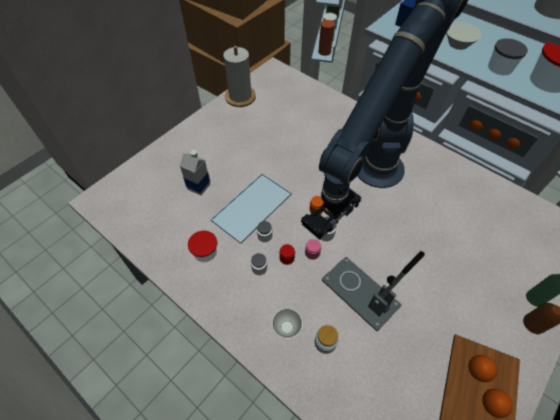

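The pot is held. In the wrist view the seat ring is at (277,51) and the plate's near edge is at row 130.

```bash
python3 - <<'E'
from h import *
f=snap('wrist','w4.png')
g=cv2.cvtColor(f['pixels'],cv2.COLOR_RGB2GRAY)
hsv=cv2.cvtColor(f['pixels'],cv2.COLOR_RGB2HSV)
m=(g>140).astype(np.uint8);m[100:]=0;m[:,:225]=0;m[:,330:]=0
m2=(g>125).astype(np.uint8)
k,l,st,c=cv2.connectedComponentsWithStats(m)
for i in range(1,k):
    if st[i,4]>200:
        mm=(l==i).astype(np.uint8);cs,h=cv2.findContours(mm,cv2.RETR_CCOMP,cv2.CHAIN_APPROX_NONE)
        for cc in cs:
            if len(cc)>60:
                e=cv2.fitEllipse(cc);w=np.array([onz(f,*p[0],.021)[:2] for p in cc]);(ctr),r=cv2.minEnclosingCircle((w*1000).astype(np.float32))
                print(st[i],np.round(e[0],1),np.round(e[1],1),'at .021',onz(f,*e[0],.021).round(4),'circ',np.round(ctr,1),round(r,1))
# held lid
m=((hsv[...,2]<150)&(hsv[...,2]>80)&(hsv[...,1]<40)).astype(np.uint8)
W=[onz(f,*p,.015) for p in((216,129),(337,129))];print(np.round(W,4))
# plate left/right edge points
for v in (20,40,60,80,100,120):
    row=g[v,190:370].astype(int);d=np.where(row<130)[0];print(v,d[0]+190,d[-1]+190,onz(f,d[0]+190,v,.015)[:2].round(4),onz(f,d[-1]+190,v,.015)[:2].round(4))
# where grasp point axis -> pot lid expected centre pixel
s=sense();p=np.array(s['ee_pos']);print(proj(f,p+[0,0,.05]))
E
```

```text
[ 240   11   74   82 1275] [276.4  51.5] [73.3 80.2] at .021 [0.5152 0.2036 0.021 ] circ [515.  202.5] 36.6
[ 240   11   74   82 1275] [276.4  51.8] [64.4 70.1] at .021 [0.5151 0.2034 0.021 ] circ [515.  202.6] 32.1
[[0.444  0.1369 0.015 ]
 [0.5713 0.1229 0.015 ]]
20 211 342 [0.455  0.2396] [0.5818 0.2257]
40 212 341 [0.4532 0.222 ] [0.5799 0.2081]
60 213 340 [0.4513 0.2038] [0.578  0.1899]
80 236 339 [0.4717 0.1827] [0.576  0.1713]
100 214 337 [0.4464 0.166 ] [0.5729 0.1521]
120 215 336 [0.4443 0.1461] [0.5708 0.1322]
[270.11341013 276.07393157]
```

>>> jog_arm --plan '[[[0.6,2.5,0,0,0,0],[0.6,2.5,0,0,0,0],[0.2,1,0,0,0,0],[0,0,0,0,0,0],[0,0,0,0,0,0]]]'

```text
time: 7.8
ee_pos: [0.5084, 0.1297, 0.1781]
tcp_rot: [[0.108, 0.994, -0.0], [0.994, -0.108, -0.001], [-0.001, -0.0, -1.0]]
wrist_force: [0.4, 0.5, -1.8]
grip_width: 0.0555
```

```bash
cat >> h.py <<'E'
def ring(f,u0,u1,v0,v1,th=140):
    g=cv2.cvtColor(f['pixels'],cv2.COLOR_RGB2GRAY)
    m=np.zeros(g.shape,np.uint8);m[v0:v1,u0:u1]=(g>th)[v0:v1,u0:u1]
    k,l,st,c=cv2.connectedComponentsWithStats(m)
    for i in range(1,k):
        if st[i,4]>200:
            cs,h=cv2.findContours((l==i).astype(np.uint8),cv2.RETR_CCOMP,cv2.CHAIN_APPROX_NONE)
            for cc in cs:
                if len(cc)>60:
                    w=np.array([onz(f,*p[0],.021)[:2] for p in cc]);e=cv2.fitEllipse((w*1000).astype(np.float32));print(st[i],np.round(e[0],1),np.round(e[1],1))
E
python3 - <<'E'
from h import *
f=snap('wrist','w5.png');s=sense();print(s['ee_pos'])
ring(f,225,340,40,200)
E
```

```text
[0.50848122 0.12975106 0.17820709]
[ 225   40  115  160 2624] [586.2 103.5] [111.4 114.5]
[ 234   80   71   74 1163] [515.  202.4] [71.9 72.7]
[ 234   80   71   74 1163] [515.  202.5] [62.8 63.1]
```

View pics/w5.png

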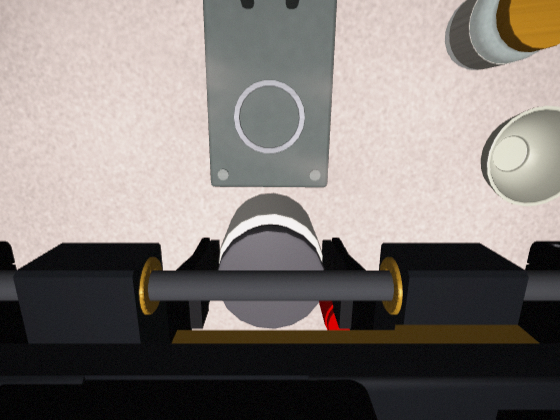

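>>> jog_arm --plan '[[[0.3,3,0,0,0,0],[0.3,3,0,0,0,0],[0.1,1.3,-1,0,0,0],[0,0,-4,0,0,0],[0,0,-4,0,0,0],[0,0,-3,0,0,0],[0,0,-1.2,0,0,0],[0,0,-0.5,0,0,0],[0,0,0,0,0,0],[0,0,0,0,0,0]]]'

```text
time: 9.1
ee_pos: [0.5165, 0.2044, 0.0423]
tcp_rot: [[0.107, 0.994, 0.002], [0.994, -0.107, 0.001], [0.001, 0.002, -1.0]]
wrist_force: [0.5, 0.1, -0.9]
grip_width: 0.055
```

```bash
python3 - <<'E'
from h import *
f=snap('wrist','w6.png');s=sense();print(s['ee_pos'],s['wrist_force'])
E
```

```text
[0.51639631 0.20447703 0.04219464] [-0.23085738 -0.60931476 -1.57039858]
```

View pics/w6.png

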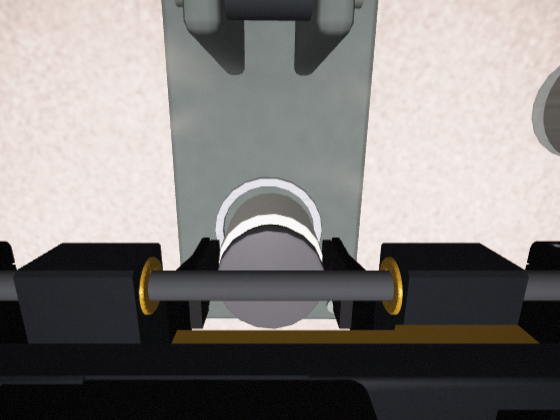

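>>> jog_arm --plan '[[[-0.1,-0.1,0,0,0,0],[0,0,-0.3,0,0,0],[0,0,-0.3,0,0,0],[0,0,-0.2,0,0,0],[0,0,0,0,0,0],[0,0,0,0,0,0]]]'

```text
time: 9.9
ee_pos: [0.5145, 0.2031, 0.0334]
tcp_rot: [[0.107, 0.994, -0.0], [0.994, -0.107, 0.0], [0.0, -0.0, -1.0]]
wrist_force: [-1.9, -0.5, 4.3]
grip_width: 0.0551
```

>>> jog_arm --plan '[[[0,0,0,0,0,0],[0,0,0,0,0,0],[0,0,0,0,0,0],[0,0,2,0,0,0],[0,0,4,0,0,0],[0,0,5,0,0,0],[0,-3,3,0,0,0],[0,-3,0,0,0,0],[0,-2,0,0,0,0],[0,0,0,0,0,0]]]' --hand 35

```text
time: 11.15
ee_pos: [0.5145, 0.1217, 0.1728]
tcp_rot: [[0.11, 0.994, -0.001], [0.994, -0.11, -0.0], [-0.0, -0.001, -1.0]]
wrist_force: [-0.2, -0.6, 0.2]
grip_width: 0.0753
```

```bash
python3 - <<'E'
from h import *
f=snap('wrist','w7.png');s=sense();print(s['ee_pos'],s['wrist_force'],s['joint_pos'])
for l in lids(f,.084): print(np.round(l[:4],2),l[4].round(4))
E
```

```text
[0.51443834 0.12326719 0.17272768] [0.30709297 0.44278509 0.21850727] [-43.15286072  15.64328753  30.56380283 110.59618418  -9.51854576
  56.24987353 -14.36432186]
[5.345e+02 1.805e+02 2.706e+01 1.800e-01] [0.7456 0.1161 0.084 ]
[5.4217e+02 1.1550e+02 2.0970e+01 3.5000e-01] [0.7462 0.1709 0.084 ]
[477.38  26.61  36.78   0.5 ] [0.6891 0.2437 0.084 ]
[262.5   86.21 109.49   0.6 ] [0.519  0.2189 0.084 ]
```

View pics/w7.png

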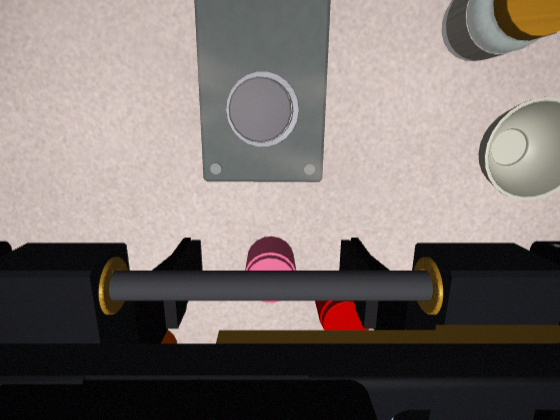

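>>> jog_arm --plan '[[[0,0,4,0,0,5],[0,0,5,0,0,10],[0,0,5,0,0,10],[0,0,5,0,0,10],[0,0,4,0,0,10],[0,0,2,0,0,10],[0,1,0,0,0,10],[0,3,0,0,0,10],[-0.5,4,0,0,0,10],[-0.5,4,0,0,0,5],[-0.5,4,0,0,0,0],[-0.5,3,0,0,0,0],[-0.5,2,0,0,0,0],[-0.3,1.3,0,0,0,0],[0,0,0,0,0,0],[0,0,0,0,0,0]]]' --hand 60

```text
time: 13.2
ee_pos: [0.4872, 0.3448, 0.4234]
tcp_rot: [[-0.994, 0.109, 0.001], [0.109, 0.994, -0.0], [-0.001, -0.0, -1.0]]
wrist_force: [-0.2, 0.1, 0.2]
grip_width: 0.0668
```

```bash
python3 - <<'E'
from h import *
f=snap('wrist','w8.png');s=sense();print(s['ee_pos'],s['joint_pos'],s['grip_width'])
fd=snap('side','d8.png');snap('scene','s8.png')
p=np.array([.4861,.3464,.319]);print(proj(f,p),proj(fd,p))
a=cv2.imread('pics/d8.png')[60:260,160:360];cv2.imwrite('pics/d8c.png',cv2.resize(a,(600,600)))
E
```

```text
[0.4873053  0.34469757 0.42351824] [-51.70881864  13.3266964   16.12566617  78.81166931  -3.65016927
  88.34873863  47.85504251] 0.06641576383131297
[271.94903474 196.5358664 ] [232.20437199 115.67879804]
```

View pics/w8.png

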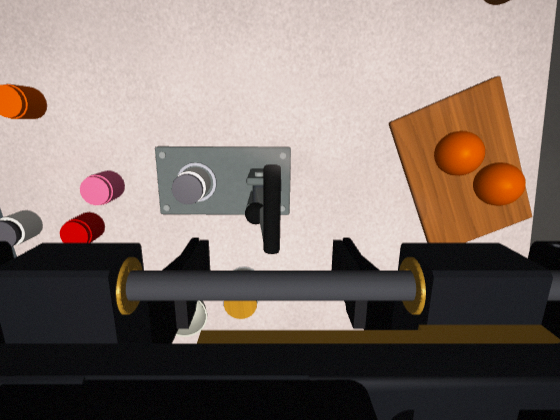

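View pics/d8c.png

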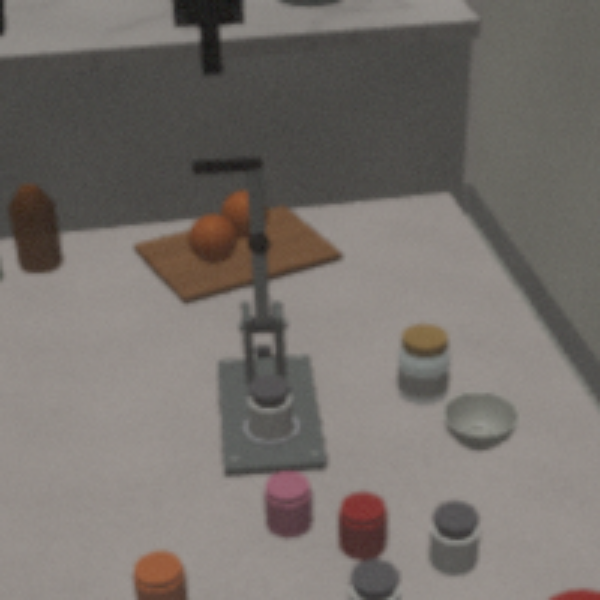

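The bar sits centred between the jaws at column 272, which matches the computed grip point. I'll go down and pinch it.

>>> jog_arm --plan '[[[0,0.1,-3,0,0,0],[0,0,-4,0,0,0],[0,0,-3,0,0,0],[0,0,-1.5,0,0,0],[0,0,0,0,0,0],[0,0,0,0,0,0]]]'

```text
time: 14.1
ee_pos: [0.4875, 0.3475, 0.3098]
tcp_rot: [[-0.994, 0.107, 0.002], [0.107, 0.994, 0.002], [-0.002, 0.002, -1.0]]
wrist_force: [0.1, -1.0, -0.5]
grip_width: 0.0668
```

>>> jog_arm --plan '[[[0,0,0,0,0,0],[0,0,0,0,0,0],[0,0,0,0,0,0],[0,0,0,0,0,0],[0,0,0,0,0,0],[0,0,0,0,0,0],[0,0,0,0,0,0],[0,0,0,0,0,0]]]' --hand 255 --squeeze 40

```text
time: 15.1
ee_pos: [0.4867, 0.3471, 0.3081]
tcp_rot: [[-0.994, 0.107, -0.0], [0.107, 0.994, 0.0], [0.0, 0.0, -1.0]]
wrist_force: [-0.2, 0.8, 0.2]
grip_width: 0.0016
```

Opening is 1.6 mm, so the pinch missed the bar. Looking again.

```bash
python3 - <<'E'
from h import *
f=snap('wrist','w9.png');fd=snap('side','d9.png');fs=snap('scene','s9.png')
a=cv2.imread('pics/d9.png')[60:220,160:320];a=cv2.resize(a,(400,400),interpolation=cv2.INTER_CUBIC)
b=cv2.imread('pics/s9.png')[200:360,320:480];b=cv2.resize(b,(400,400),interpolation=cv2.INTER_CUBIC)
cv2.imwrite('pics/c9.png',np.hstack([a,b]))
E
```

```text
(no output)
```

View pics/w9.png

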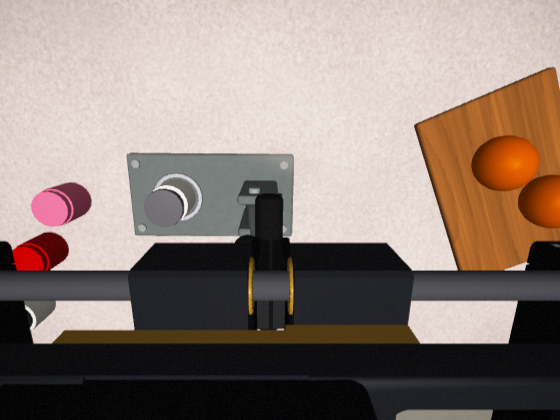

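View pics/c9.png

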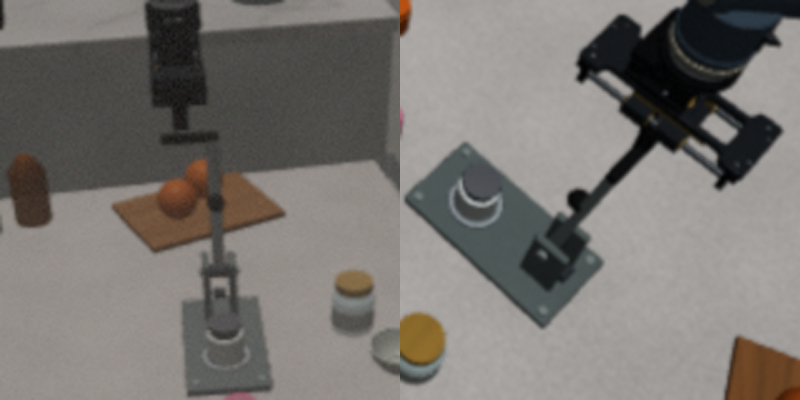

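```bash
python3 - <<'E'
from h import *
s=sense();t=np.array(s['ee_pos']);print(t)
f=snap('wrist','x.png');fd=grab_frame('side');fs=grab_frame('scene')
for n,p in(('tip',t-[0,0,.008]),('grasp',t+[0,0,.011]),('grip',np.array([.4861,.3464,.319]))):
    print(n,proj(f,p).round(1),proj(fd,p).round(1),proj(fs,p).round(1))
g=cv2.cvtColor(f['pixels'],cv2.COLOR_RGB2GRAY);print(s['grip_width'])
a=f['pixels'][150:350,180:360,::-1];cv2.imwrite('pics/z9.png',cv2.convertScaleAbs(cv2.resize(a,(540,600)),alpha=2.5,beta=20))
a=fd['pixels'][70:150,190:270,::-1];cv2.imwrite('pics/z9d.png',cv2.resize(a,(600,600),interpolation=cv2.INTER_CUBIC))
E
```

```text
[0.48665006 0.34712055 0.30814395]
tip [270.3 233.6] [232.7 120.3] [413.5 262.2]
grasp [270.3 244.8] [232.3 115.5] [415.5 259. ]
grip [269.  243.9] [232.2 115.7] [415.4 258.8]
0.0005333549804328541
```

View pics/z9.png

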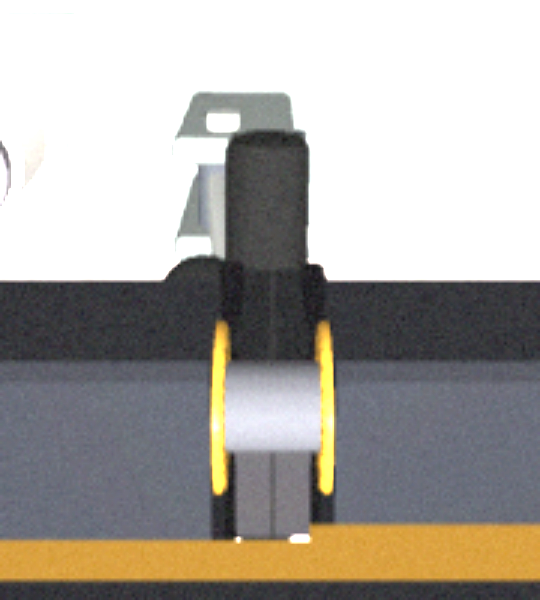

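View pics/z9d.png

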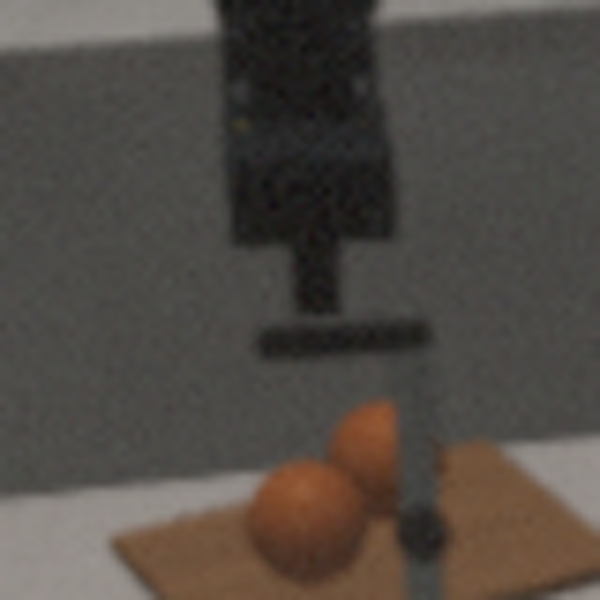

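```bash
python3 - <<'E'
from h import *
fd=grab_frame('side')
t=np.array([.4872,.3448,.4235])
for dz in(-.008,.011,.03,.062): print(dz,proj(fd,t+[0,0,dz]).round(1))
for n in ('d8.png','d9.png'):
    im=cv2.imread('pics/'+n);g=im[:,:,1];print(n,[int(x) for x in g[60:130,231]],'\n',[int(x) for x in g[60:130,228]])
E
```

```text
-0.008 [230.7  90.4]
0.011 [230.4  85.1]
0.03 [230.   79.8]
0.062 [229.3  70.6]
d8.png [33, 27, 33, 26, 31, 30, 33, 30, 24, 29, 37, 27, 25, 29, 30, 27, 32, 34, 26, 32, 33, 27, 23, 33, 42, 68, 74, 77, 71, 73, 74, 76, 74, 71, 74, 72, 73, 77, 72, 73, 71, 74, 73, 73, 76, 72, 72, 72, 72, 74, 73, 69, 70, 55, 37, 31, 40, 43, 64, 75, 72, 72, 74, 70, 74, 70, 76, 75, 77, 77] 
 [33, 33, 30, 29, 32, 27, 34, 29, 23, 27, 33, 23, 28, 29, 25, 25, 29, 30, 26, 31, 22, 32, 34, 29, 42, 63, 74, 73, 77, 73, 73, 71, 75, 76, 72, 75, 74, 72, 75, 72, 71, 68, 73, 70, 73, 71, 69, 72, 71, 71, 72, 73, 70, 54, 38, 35, 35, 48, 63, 73, 75, 74, 73, 73, 73, 75, 75, 75, 72, 74]
d9.png [54, 63, 69, 55, 34, 29, 34, 60, 51, 32, 23, 26, 29, 29, 31, 25, 28, 28, 24, 21, 34, 26, 19, 27, 32, 27, 37, 37, 40, 38, 37, 28, 29, 32, 21, 27, 30, 27, 27, 27, 27, 31, 29, 18, 19, 23, 31, 29, 28, 28, 29, 35, 58, 46, 38, 38, 33, 40, 67, 76, 73, 74, 74, 74, 72, 73, 68, 71, 73, 73] 
 [58, 65, 69, 54, 36, 22, 28, 37, 40, 34, 25, 28, 28, 32, 32, 23, 26, 27, 32, 32, 28, 30, 32, 30, 29, 33, 34, 42, 39, 39, 39, 40, 31, 34, 35, 28, 26, 26, 29, 19, 23, 31, 38, 50, 60, 63, 62, 63, 66, 62, 64, 69, 69, 55, 39, 25, 35, 46, 67, 70, 76, 74, 73, 72, 72, 69, 75, 75, 71, 76]
```

The side view shows the real fingertips ending about 25 mm higher than the nominal tip, just above the bar (tips at row 112, bar at row 115). I'll open, go lower and pinch again.

>>> jog_arm --plan '[[[0,0,0,0,0,0],[0,0,0,0,0,0],[0,0,0,0,0,0],[0,0,0,0,0,0],[0,0,-1,0,0,0],[0,0,-0.6,0,0,0],[0,0,-0.6,0,0,0],[0,0,0,0,0,0]]]' --hand 80

```text
time: 16.45
ee_pos: [0.4864, 0.3469, 0.2854]
tcp_rot: [[-0.994, 0.107, -0.001], [0.107, 0.994, -0.001], [0.001, -0.001, -1.0]]
wrist_force: [-0.1, -0.3, -0.2]
grip_width: 0.0593
```

```bash
python3 - <<'E'
from h import *
s=sense();print(s['ee_pos'],s['wrist_force'],s['grip_width'])
f=snap('wrist','x.png');fd=grab_frame('side')
a=f['pixels'][150:350,130:410,::-1];a=cv2.convertScaleAbs(cv2.resize(a,(420,300)),alpha=2.5,beta=20)
b=fd['pixels'][70:150,190:270,::-1];b=cv2.resize(b,(300,300),interpolation=cv2.INTER_CUBIC)
cv2.imwrite('pics/z10.png',np.hstack([a,b]))
E
```

```text
[0.48635644 0.34692639 0.28542461] [-0.11998364 -0.31197218 -0.24861712] 0.059264386481384976
```

View pics/z10.png

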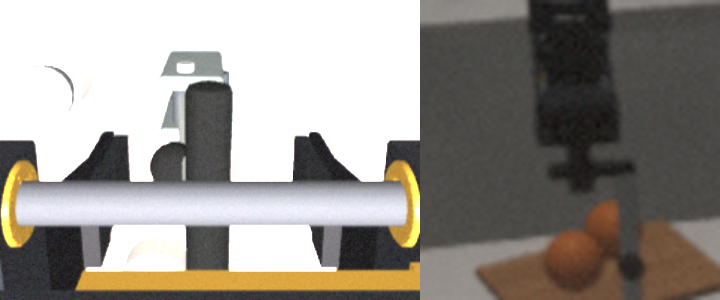

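Now the fingers straddle the bar in both views. Closing.

>>> jog_arm --plan '[[[0,0,0,0,0,0],[0,0,0,0,0,0],[0,0,0,0,0,0],[0,0,0,0,0,0],[0,0,0,0,0,0],[0,0,0,0,0,0],[0,0,0,0,0,0],[0,0,0,0,0,0]]]' --hand 255 --squeeze 45

```text
time: 17.55
ee_pos: [0.4866, 0.3467, 0.2861]
tcp_rot: [[-0.994, 0.107, -0.0], [0.107, 0.994, -0.001], [0.0, -0.001, -1.0]]
wrist_force: [-0.0, -2.4, 0.3]
grip_width: 0.0145
```

```bash
cat > arc.py <<'E'
import numpy as np,sys
def arc(v0,v1,n,yaw=-6.5):
    v=np.linspace(v0,v1,n+1);a=1.658-v;y=-22*np.cos(a);z=22*np.sin(a)
    ux,uy=-np.sin(np.radians(yaw)),np.cos(np.radians(yaw))
    P=np.round(np.c_[y*ux,y*uy,z],2);return np.diff(P,axis=0).round(2)
for r in arc(float(sys.argv[1]),float(sys.argv[2]),int(sys.argv[3])): print(r.tolist())
E
python3 arc.py 0 1.68 20
```

```text
[-0.21, -1.83, 0.08]
[-0.21, -1.83, -0.07]
[-0.21, -1.83, -0.23]
[-0.2, -1.79, -0.38]
[-0.2, -1.76, -0.53]
[-0.2, -1.71, -0.67]
[-0.19, -1.64, -0.82]
[-0.17, -1.58, -0.96]
[-0.17, -1.48, -1.08]
[-0.16, -1.39, -1.2]
[-0.15, -1.29, -1.32]
[-0.13, -1.17, -1.43]
[-0.12, -1.05, -1.51]
[-0.11, -0.92, -1.6]
[-0.09, -0.78, -1.67]
[-0.07, -0.64, -1.73]
[-0.05, -0.49, -1.78]
[-0.04, -0.35, -1.82]
[-0.03, -0.19, -1.84]
[0.0, -0.03, -1.84]
```

>>> jog_arm --plan '[[[-0.21,-1.83,0.08,0,0,0],[-0.21,-1.83,-0.07,0,0,0],[-0.21,-1.83,-0.23,0,0,0],[-0.2,-1.79,-0.38,0,0,0],[-0.2,-1.76,-0.53,0,0,0],[-0.2,-1.71,-0.67,0,0,0],[-0.19,-1.64,-0.82,0,0,0],[-0.17,-1.58,-0.96,0,0,0],[0,0,0,0,0,0],[0,0,0,0,0,0]]]'

```text
time: 18.8
ee_pos: [0.4699, 0.2071, 0.2498]
tcp_rot: [[-0.994, 0.106, -0.002], [0.106, 0.994, -0.002], [0.002, -0.002, -1.0]]
wrist_force: [-4.1, 2.5, 1.2]
grip_width: 0.0151
```

```bash
python3 - <<'E'
from h import *
s=sense();print(s['ee_pos'],s['wrist_force'],s['grip_width'],s['joint_pos'])
snap('side','d11.png');f=snap('scene','s11.png')
a=cv2.imread('pics/d11.png')[70:230,170:330];a=cv2.resize(a,(400,400),interpolation=cv2.INTER_CUBIC)
b=cv2.imread('pics/s11.png')[200:360,320:480];b=cv2.resize(b,(400,400),interpolation=cv2.INTER_CUBIC)
cv2.imwrite('pics/c11.png',np.hstack([a,b]))
E
```

```text
[0.46990419 0.20705657 0.24982588] [-4.13467944  2.45265207  1.20214626] 0.015106278276865403 [-44.58923326   8.9276913   18.37266628 106.23594824  -3.055864
  65.48539855  58.7553393 ]
```

View pics/c11.png

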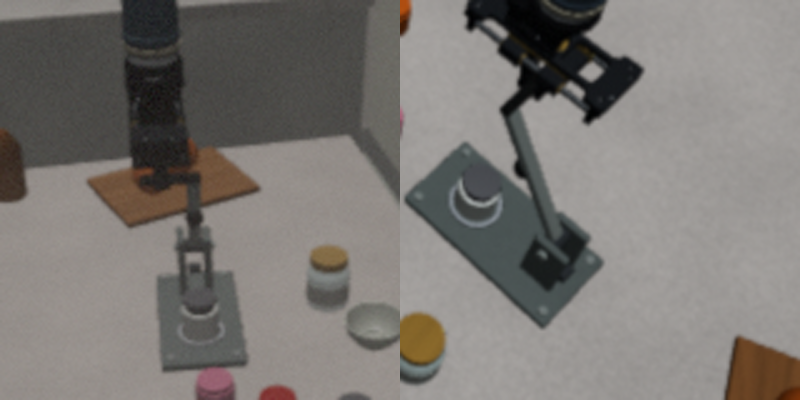

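The lever is following the hand, with small forces. Continuing down.

>>> jog_arm --plan '[[[-0.17,-1.48,-1.08,0,0,0],[-0.16,-1.39,-1.2,0,0,0],[-0.15,-1.29,-1.32,0,0,0],[-0.13,-1.17,-1.43,0,0,0],[-0.12,-1.05,-1.51,0,0,0],[-0.11,-0.92,-1.6,0,0,0],[-0.09,-0.78,-1.67,0,0,0],[-0.07,-0.64,-1.73,0,0,0],[0,0,0,0,0,0]]]'

```text
time: 20.02
ee_pos: [0.4599, 0.1206, 0.1344]
tcp_rot: [[-0.994, 0.106, -0.002], [0.106, 0.994, -0.0], [0.002, -0.001, -1.0]]
wrist_force: [-4.9, 3.7, 1.9]
grip_width: 0.0146
```

>>> jog_arm --plan '[[[-0.05,-0.49,-1.78,0,0,0],[-0.04,-0.35,-1.82,0,0,0],[-0.02,-0.1,-0.92,0,0,0],[-0.01,-0.09,-0.92,0,0,0],[0,-0.03,-0.92,0,0,0],[0,0,-0.7,0,0,0],[0,0,0,0,0,0],[0,0,0,0,0,0],[0,0,0,0,0,0]]]'

```text
time: 21.15
ee_pos: [0.4585, 0.1082, 0.0646]
tcp_rot: [[-0.994, 0.106, -0.003], [0.106, 0.994, -0.002], [0.003, -0.003, -1.0]]
wrist_force: [-5.9, -1.3, 5.0]
grip_width: 0.0149
```

```bash
python3 - <<'E'
from h import *
s=sense();print(s['ee_pos'],s['wrist_force'],s['grip_width'],s['joint_pos'])
snap('side','d12.png');f=snap('scene','s12.png')
a=cv2.imread('pics/d12.png')[130:250,180:300];a=cv2.resize(a,(400,400),interpolation=cv2.INTER_CUBIC)
b=cv2.imread('pics/s12.png')[200:360,300:460];b=cv2.resize(b,(400,400),interpolation=cv2.INTER_CUBIC)
cv2.imwrite('pics/c12.png',np.hstack([a,b]))
E
```

```text
[0.45850113 0.10818629 0.06459207] [-5.91290698 -1.34173869  5.02726797] 0.014945625940938172 [-34.70648663  18.57769625  19.54119635 123.07278567  -9.4357767
  39.93427636  75.06892368]
```

View pics/c12.png

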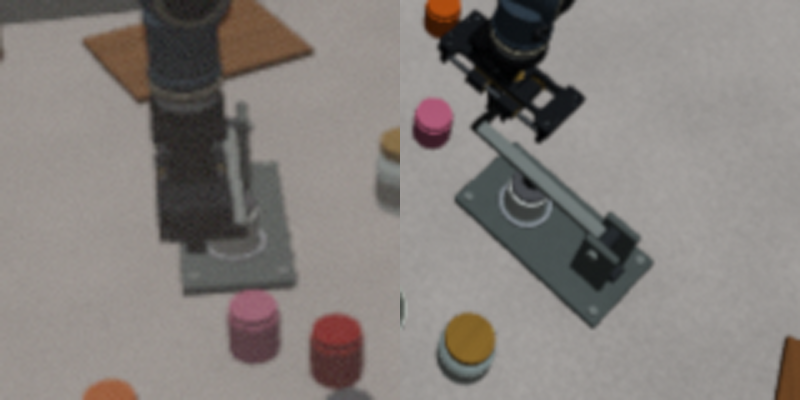

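>>> jog_arm --plan '[[[0,0,-0.3,0,0,0],[0,0,-0.3,0,0,0],[0,0,0,0,0,0],[0,0,0,0,0,0]]]'

```text
time: 21.75
ee_pos: [0.4585, 0.1081, 0.059]
tcp_rot: [[-0.994, 0.106, -0.003], [0.106, 0.994, -0.002], [0.003, -0.002, -1.0]]
wrist_force: [-7.4, -1.3, 9.6]
grip_width: 0.0151
```

>>> jog_arm --plan '[[[0,0,-0.3,0,0,0],[0,0,0,0,0,0],[0,0,0,0,0,0]]]'

```text
time: 22.12
ee_pos: [0.4585, 0.1081, 0.0569]
tcp_rot: [[-0.994, 0.106, -0.003], [0.106, 0.994, -0.002], [0.003, -0.002, -1.0]]
wrist_force: [-9.7, -1.6, 18.5]
grip_width: 0.015
```

```bash
python3 - <<'E'
from h import *
f=snap('scene','s13.png');fd=snap('side','d13.png');s=sense();print(s['ee_pos'],s['wrist_force'])
b=cv2.imread('pics/s13.png')[240:330,325:415];b=cv2.resize(b,(600,600),interpolation=cv2.INTER_CUBIC)
cv2.imwrite('pics/c13.png',b)
ux=np.array([np.cos(np.radians(-6.5)),np.sin(np.radians(-6.5)),0]);uy=np.array([-ux[1],ux[0],0]);h=np.array([.515,.203,0])+.12*uy+[0,0,.1]
for v in(1.6,1.66,1.688):
    a=1.658-v
    for dx in(-.075,-.045,-.01): 
        p=h+dx*ux-.22*np.cos(a)*uy+[0,0,.22*np.sin(a)];q=proj(f,p);print(v,dx,((q-[325,240])*600/90).round())
E
```

```text
[0.45857443 0.10814382 0.05694017] [-9.60614023 -2.34076535 18.64138553]
1.6 -0.075 [137. -31.]
1.6 -0.045 [99.  4.]
1.6 -0.01 [52. 45.]
1.66 -0.075 [133. -19.]
1.66 -0.045 [95. 16.]
1.66 -0.01 [49. 57.]
1.688 -0.075 [132. -13.]
1.688 -0.045 [93. 22.]
1.688 -0.01 [48. 63.]
```

View pics/c13.png

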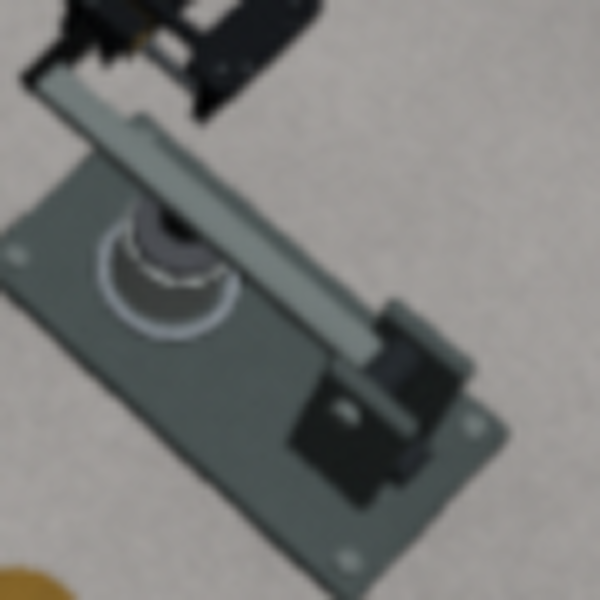

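The force rises steeply to 18 N over the last 2 mm, so the lever is at its stop and the lid should be home. Now easing it back up.

>>> jog_arm --plan '[[[0,0,0.5,0,0,0],[0,0,0.4,0,0,0],[0,0.03,0.92,0,0,0],[0,0,0.92,0,0,0],[0.03,0.19,1.84,0,0,0],[0.04,0.35,1.82,0,0,0],[0.05,0.49,1.78,0,0,0],[0.07,0.64,1.73,0,0,0],[0.09,0.78,1.67,0,0,0],[0.11,0.92,1.6,0,0,0],[0.12,1.05,1.51,0,0,0],[0.13,1.17,1.43,0,0,0],[0.15,1.29,1.32,0,0,0],[0,0,0,0,0,0]]]'

```text
time: 23.98
ee_pos: [0.4686, 0.1902, 0.2289]
tcp_rot: [[-0.995, 0.099, 0.006], [0.099, 0.995, 0.013], [-0.005, 0.014, -1.0]]
wrist_force: [7.2, 19.8, -24.9]
grip_width: 0.0149
```

>>> jog_arm --plan '[[[0.16,1.39,1.2,0,0,0],[0.17,1.48,1.08,0,0,0],[0.17,1.58,0.96,0,0,0],[0.19,1.64,0.82,0,0,0],[0.2,1.71,0.67,0,0,0],[0.2,1.76,0.53,0,0,0],[0.2,1.79,0.38,0,0,0],[0.21,1.83,0.23,0,0,0],[0,0,0,0,0,0]]]'

```text
time: 25.1
ee_pos: [0.4821, 0.3106, 0.2814]
tcp_rot: [[-0.994, 0.105, -0.003], [0.105, 0.994, -0.006], [0.002, -0.007, -1.0]]
wrist_force: [5.2, 1.3, -30.9]
grip_width: 0.015
```

>>> jog_arm --plan '[[[0.11,0.92,0.04,0,0,0],[0.1,0.91,0.03,0,0,0],[0.11,0.92,-0.04,0,0,0],[0.1,0.91,-0.04,0,0,0],[0,0,0,0,0,0],[0,0,0,0,0,0]]]'

```text
time: 25.85
ee_pos: [0.4859, 0.344, 0.2823]
tcp_rot: [[-0.994, 0.108, -0.005], [0.108, 0.994, -0.009], [0.004, -0.009, -1.0]]
wrist_force: [2.6, -2.1, -27.4]
grip_width: 0.0146
```

>>> jog_arm --plan '[[[0,0.1,-0.4,0,0,0],[0,0.1,-0.1,0,0,0],[0,0,0,0,0,0],[0,0,0,0,0,0]]]'

```text
time: 26.35
ee_pos: [0.4864, 0.3469, 0.282]
tcp_rot: [[-0.994, 0.108, -0.002], [0.108, 0.994, -0.004], [0.001, -0.004, -1.0]]
wrist_force: [0.4, -5.2, -16.8]
grip_width: 0.0151
```

>>> jog_arm --plan '[[[0,0,-0.3,0,0,0],[0,0,0,0,0,0]]]'

```text
time: 26.6
ee_pos: [0.4865, 0.3477, 0.2819]
tcp_rot: [[-0.994, 0.107, -0.0], [0.107, 0.994, -0.001], [0.0, -0.001, -1.0]]
wrist_force: [-2.7, -5.9, -7.6]
grip_width: 0.0142
```

>>> jog_arm --plan '[[[0,0,0,0,0,0],[0,0,0,0,0,0],[0,0,0,0,0,0],[0,0,3,0,0,0],[0,0,4,0,0,0],[0,0,4,0,0,0],[0,0,2,0,0,0]]]' --hand 70 --squeeze 15

```text
time: 27.48
ee_pos: [0.4877, 0.3508, 0.4148]
tcp_rot: [[-0.994, 0.106, 0.006], [0.106, 0.994, 0.006], [-0.005, 0.007, -1.0]]
wrist_force: [1.0, 0.5, 0.2]
grip_width: 0.0624
```

```bash
python3 - <<'E'
from h import *
f=snap('scene','s14.png');fd=snap('side','d14.png');s=sense();print(s['ee_pos'],s['wrist_force'])
b=cv2.imread('pics/s14.png')[210:330,325:445];b=cv2.resize(b,(400,400),interpolation=cv2.INTER_CUBIC)
a=cv2.imread('pics/d14.png')[90:250,180:340];a=cv2.resize(a,(400,400),interpolation=cv2.INTER_CUBIC)
cv2.imwrite('pics/c14.png',np.hstack([a,b]))
E
```

```text
[0.48801244 0.35082356 0.41462583] [-0.18585822  0.98636097 -0.7256847 ]
```

View pics/c14.png

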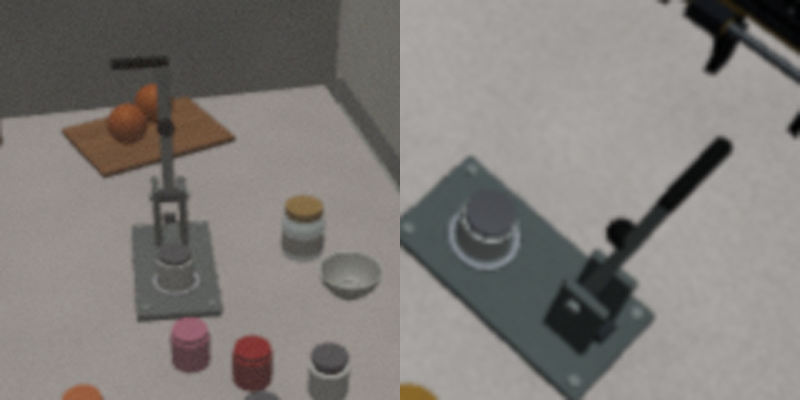

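>>> jog_arm --plan '[[[0,-4,0,0,0,0],[0,-5,0,0,0,-5],[0,-5,0,0,0,-10],[0,-4,0,0,0,-10],[0,-3,-3,0,0,-10],[0.5,-2,-5,0,0,-10],[0.5,0,-5,0,0,-10],[0.5,0,-5,0,0,-10],[0.5,0,-4,0,0,-10],[0.5,0,-1.5,0,0,-10],[0,0,0,0,0,-5],[0,0,0,0,0,0],[0,0,0,0,0,0]]]' --hand 35

```text
time: 29.2
ee_pos: [0.5117, 0.1195, 0.1755]
tcp_rot: [[0.105, 0.994, 0.001], [0.994, -0.105, 0.0], [0.001, 0.001, -1.0]]
wrist_force: [-0.1, -1.3, 1.0]
grip_width: 0.075
```

```bash
cat >> h.py <<'E'
def lidat(f,u,v,z,w=60):
    hsv=cv2.cvtColor(cv2.GaussianBlur(f['pixels'],(3,3),0),cv2.COLOR_RGB2HSV)
    c=hsv[int(v),int(u)].astype(int);d=np.abs(hsv.astype(int)[...,2]-c[2])<14
    # lid is purplish grey: R>G slightly
    px=f['pixels'].astype(int);d&=((px[...,0]-px[...,1])>=-1)
    m=d.astype(np.uint8);m[:max(0,int(v)-w)]=0;m[int(v)+w:]=0;m[:,:int(u)-w]=0;m[:,int(u)+w:]=0
    m=cv2.morphologyEx(m,cv2.MORPH_OPEN,np.ones((5,5),np.uint8))
    k,l,st,ct=cv2.connectedComponentsWithStats(m);i=l[int(v),int(u)]
    cs,_=cv2.findContours((l==i).astype(np.uint8),cv2.RETR_EXTERNAL,cv2.CHAIN_APPROX_NONE);cc=max(cs,key=cv2.contourArea)
    wp=np.array([onz(f,*p[0],z)[:2] for p in cc]);e=cv2.fitEllipse((wp*1000).astype(np.float32))
    (q),r=cv2.minEnclosingCircle((wp*1000).astype(np.float32))
    print('lid ellipse',np.round(e[0],1),np.round(e[1],1),'circ',np.round(q,1),round(r,1),st[i])
E
python3 - <<'E'
from h import *
f=snap('wrist','w15.png');s=sense();print(s['ee_pos'],proj(f,[.515,.203,.075]))
u,v=proj(f,[.515,.203,.075]);lidat(f,u,v,.075)
E
```

```text
[0.51177851 0.11937505 0.17555373] [263.47999337 104.70966086]
lid ellipse [513.9 201.7] [48.4 49.3] circ [514.5 201.6] 25.8 [ 234   75   58   63 2764]
```

View pics/w15.png

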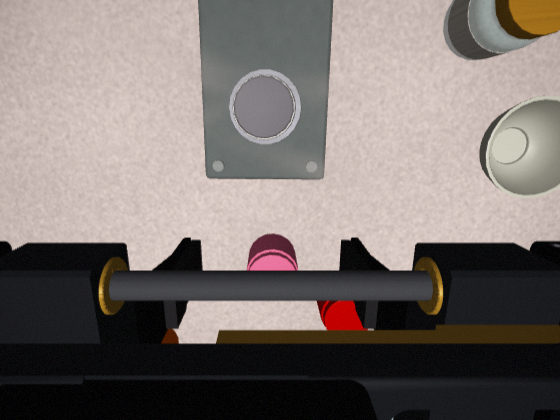

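The pot is in the ring with its lid centred at (265,106), which is world (.514,.202). Picking it up.

>>> jog_arm --plan '[[[0.1,4,0,0,0,0],[0.1,4.3,0,0,0,0],[0,0,-4,0,0,0],[0,0,-4,0,0,0],[0,0,-4,0,0,0],[0,0,-1.8,0,0,0],[0,0,-1,0,0,0],[0,0,0,0,0,0],[0,0,0,0,0,0]]]'

```text
time: 30.38
ee_pos: [0.5147, 0.2025, 0.0286]
tcp_rot: [[0.107, 0.994, 0.002], [0.994, -0.107, 0.001], [0.002, 0.002, -1.0]]
wrist_force: [-0.3, -0.2, 0.5]
grip_width: 0.0751
```

>>> jog_arm --plan '[[[0,0,0,0,0,0],[0,0,0,0,0,0],[0,0,0,0,0,0],[0,0,0,0,0,0],[0,0,0,0,0,0],[0,0,2,0,0,0],[0,0,4,0,0,0],[0,0,4,0,0,0],[0,0,4,0,0,0],[0,-3,2,0,0,0]]]' --hand 200 --squeeze 15

```text
time: 31.62
ee_pos: [0.514, 0.1746, 0.1889]
tcp_rot: [[0.102, 0.995, 0.002], [0.995, -0.102, 0.002], [0.002, 0.002, -1.0]]
wrist_force: [0.0, -0.7, -1.5]
grip_width: 0.0557
```

>>> jog_arm --plan '[[[0,-3,0,0,0,0.5],[-1,-5,0,0,0,0.5],[-1,-5,0,0,0,0.5],[-1,-5,0,0,0,0.5],[-1.5,-5,0,0,0,0.5],[-1.5,-5,0,0,0,0.5],[-1.5,-5,0,0,0,0.5],[-1.5,-5,0,0,0,0.5],[-1.1,-4,0,0,0,0.5],[-1,-2.5,0,0,0,0.5],[0,0,0,0,0,0],[0,0,-4,0,0,0],[0,0,-4,0,0,0],[0,0,0,0,0,0],[0,0,0,0,0,0]]]'

```text
time: 33.5
ee_pos: [0.4036, -0.2729, 0.1083]
tcp_rot: [[0.019, 1.0, 0.001], [1.0, -0.019, -0.0], [-0.0, 0.001, -1.0]]
wrist_force: [0.9, 0.3, -0.2]
grip_width: 0.0554
```

```bash
python3 - <<'E'
from h import *
s=sense();print(s['ee_pos'],s['wrist_force'],s['joint_pos'])
f=snap('wrist','w16.png');snap('side','d16.png')
a=cv2.imread('pics/d16.png')[180:360,150:390];cv2.imwrite('pics/c16.png',cv2.resize(a,(720,540),interpolation=cv2.INTER_CUBIC))
E
```

```text
[ 0.40356342 -0.27287683  0.10831363] [ 0.89142172  0.33426973 -0.18678085] [ -5.93323781  18.71638286  42.90969921 120.07089955 -17.33599337
  47.24605226  46.29661115]
```

View pics/w16.png

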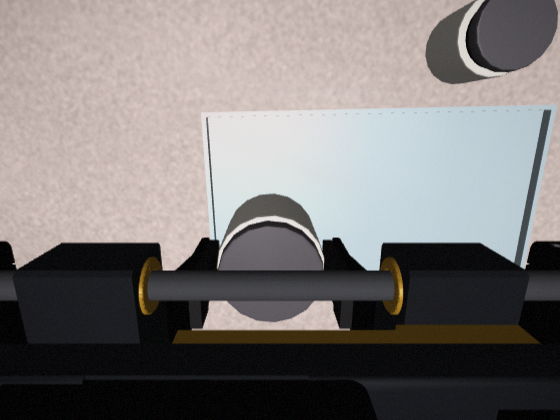

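View pics/c16.png

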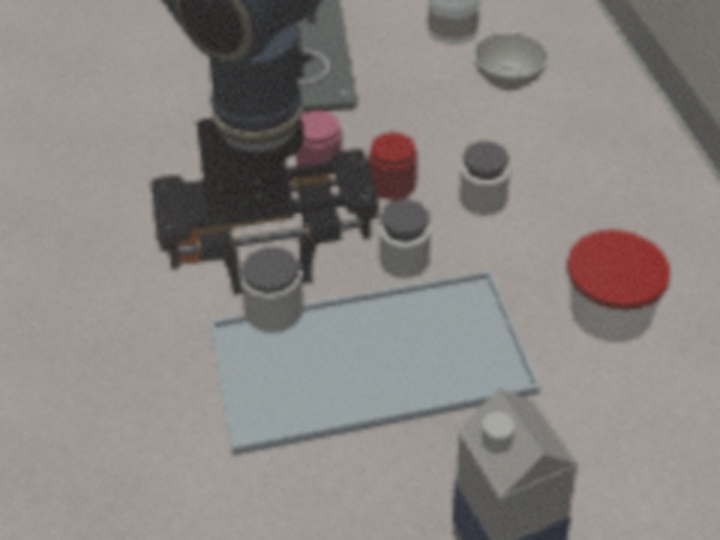

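```bash
python3 - <<'E'
from h import *
f=snap('wrist','x.png')
for p in((203,113),(552,107),(209,230)): print(onz(f,*p,.012).round(4))
E
```

```text
[ 0.3489 -0.1958  0.012 ]
[ 0.6448 -0.1966  0.012 ]
[ 0.3467 -0.3008  0.012 ]
```

>>> jog_arm --plan '[[[0,0,-4,0,0,0],[0,0,-3,0,0,0],[0,0,-1.2,0,0,0],[0,0,-0.5,0,0,0],[0,0,-0.3,0,0,0],[0,0,0,0,0,0],[0,0,0,0,0,0]]]'

```text
time: 34.52
ee_pos: [0.4031, -0.2731, 0.0179]
tcp_rot: [[0.02, 1.0, 0.001], [1.0, -0.02, -0.0], [-0.0, 0.001, -1.0]]
wrist_force: [0.4, 0.5, -1.9]
grip_width: 0.0552
```

>>> jog_arm --plan '[[[0,0,-0.15,0,0,0],[0,0,0,0,0,0]]]'

```text
time: 34.78
ee_pos: [0.4031, -0.2731, 0.0167]
tcp_rot: [[0.019, 1.0, 0.001], [1.0, -0.019, 0.0], [0.0, 0.001, -1.0]]
wrist_force: [-1.5, 1.0, 5.9]
grip_width: 0.0555
```

>>> jog_arm --plan '[[[0,0,0,0,0,0],[0,0,0,0,0,0],[0,0,0,0,0,0],[0,0,2,0,0,0],[0,0,4,0,0,0],[0,0,5,0,0,0],[1,0,3,0,0,0],[3,0,0,0,0,0],[4,1,0,0,0,-1],[4,1,0,0,0,-1],[2,0,0,0,0,-1],[0,0,0,0,0,-1],[0,0,0,0,0,0]]]' --hand 35

```text
time: 36.4
ee_pos: [0.5412, -0.2534, 0.1556]
tcp_rot: [[0.091, 0.996, -0.001], [0.996, -0.091, 0.0], [0.0, -0.001, -1.0]]
wrist_force: [0.1, 0.1, -0.4]
grip_width: 0.075
```

```bash
python3 - <<'E'
from h import *
s=sense();print(s['ee_pos'],s['wrist_force'],s['joint_pos'])
f=snap('wrist','w17.png');snap('side','d17.png')
for l in lids(f): print(np.round(l[:4],2),l[4].round(4))
a=cv2.imread('pics/d17.png')[180:360,150:390];cv2.imwrite('pics/c17.png',cv2.resize(a,(720,540),interpolation=cv2.INTER_CUBIC))
E
```

```text
[ 0.54119841 -0.25336407  0.15561874] [ 0.10984137  0.08504448 -0.44458618] [-10.58297241  26.29081908  43.13527853 103.19774716 -20.70895789
  58.76972509  35.35960685]
[123.   235.5   30.27   0.61] [ 0.4057 -0.2713  0.069 ]
[146.09 218.07  26.29   0.42] [ 0.4297 -0.2569  0.069 ]
[4.635e+02 1.815e+02 4.003e+01 2.800e-01] [ 0.7094 -0.2492  0.069 ]
[285.72  71.83  34.49   0.72] [ 0.5633 -0.1472  0.069 ]
[3.965e+02 2.500e+00 2.662e+01 3.200e-01] [ 0.6501 -0.1064  0.069 ]
```

View pics/w17.png

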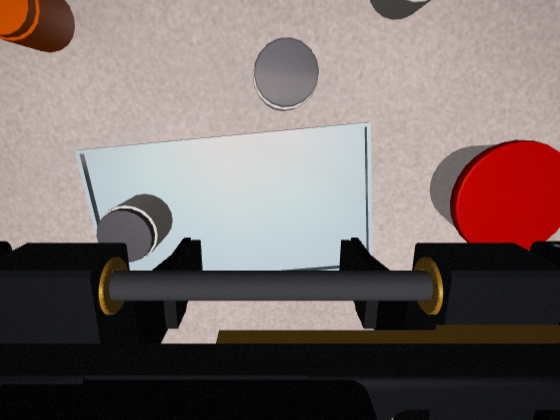

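View pics/c17.png

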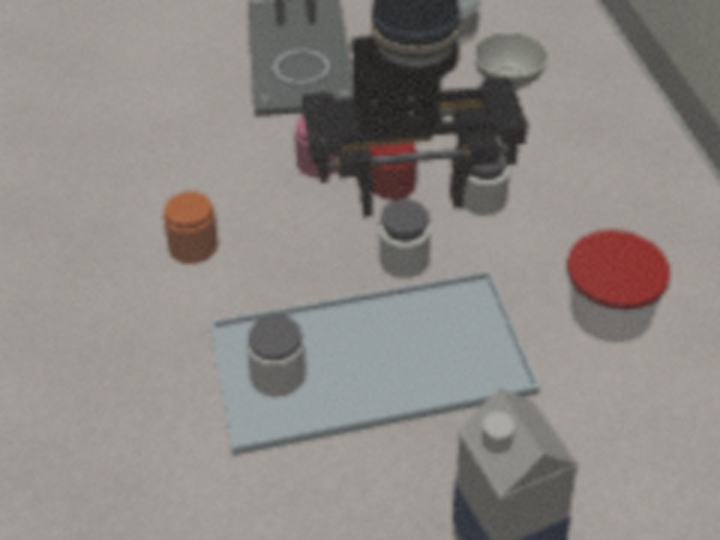

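```bash
python3 - <<'E'
from h import *
a=cv2.imread('pics/w3.png')[180:350,180:360];b=cv2.imread('pics/w16.png')[180:350,180:360]
o=np.hstack([cv2.resize(a,(400,378)),cv2.resize(b,(400,378))])
d=cv2.imread('pics/d17.png');c1=d[240:300,215:275];c2=d[240:300,255:315]
o2=np.hstack([cv2.resize(x,(220,220),interpolation=cv2.INTER_CUBIC) for x in(d[275:325,217:267],d[240:290,260:310])]+[np.zeros((220,360,3),np.uint8)])
cv2.imwrite('pics/c18.png',cv2.convertScaleAbs(np.vstack([o,o2]),alpha=1.6,beta=10))
E
```

```text
(no output)
```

View pics/c18.png

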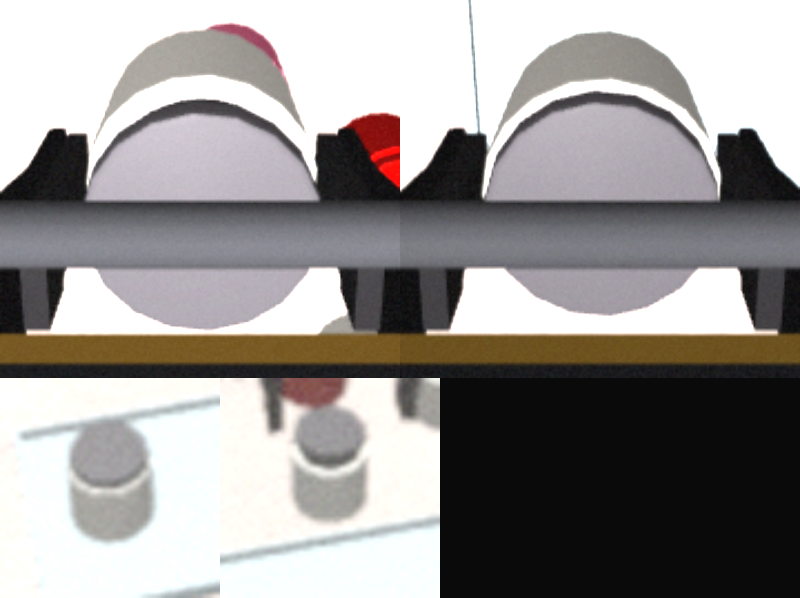

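Compared with before, pot 1's dark neck has gone (lower left), while the next pot still shows its neck, so lid 1 is home. Next is pot B at (286,72).

```bash
python3 - <<'E'
from h import *
f=snap('wrist','x.png');lidat(f,286,72,.069);lidat(f,286,72,.069,50);print(sense()['ee_pos'])
E
```

```text
lid ellipse [ 563.9 -150. ] [35.9 52.6] circ [ 562.9 -148.7] 25.4 [ 254   44   63   63 2330]
lid ellipse [ 563.9 -150. ] [35.9 52.6] circ [ 562.9 -148.7] 25.4 [ 254   44   63   63 2330]
[ 0.54151059 -0.25331418  0.15603672]
```

>>> jog_arm --plan '[[[0.7,3.7,0,0,0,-1],[0.7,3.5,0,0,0,0],[0.7,3.5,0,0,0,0],[0,0,-4,0,0,0],[0,0,-4,0,0,0],[0,0,-3,0,0,0],[0,0,-2,0,0,0],[0,0,-0.7,0,0,0],[0,0,0,0,0,0],[0,0,0,0,0,0]]]'

```text
time: 37.8
ee_pos: [0.5645, -0.1462, 0.0199]
tcp_rot: [[0.107, 0.994, 0.002], [0.994, -0.107, -0.0], [0.0, 0.002, -1.0]]
wrist_force: [-0.2, -0.0, -0.7]
grip_width: 0.0753
```

>>> jog_arm --plan '[[[0,0,0,0,0,0],[0,0,0,0,0,0],[0,0,0,0,0,0],[0,0,0,0,0,0],[0,0,0,0,0,0],[0,0,0,0,0,0]]]' --hand 200

```text
time: 38.55
ee_pos: [0.5638, -0.1458, 0.0191]
tcp_rot: [[0.107, 0.994, 0.0], [0.994, -0.107, 0.0], [0.0, 0.0, -1.0]]
wrist_force: [0.1, 1.1, 3.7]
grip_width: 0.0549
```

>>> jog_arm --plan '[[[0,0,1.5,0,0,0],[0,0,3.5,0,0,0],[0,0,5,0,0,0],[0,2,5,0,0,0],[-0.7,4,1,0,0,0],[-0.7,5,0,0,0,0],[-0.7,5,0,0,0,0],[-0.7,5,0,0,0,0],[-0.7,5,0,0,0,0],[-0.7,4,0,0,0,0],[-0.7,3,0,0,0,0],[0,1.9,0,0,0,0],[0,0,0,0,0,0],[0,0,0,0,0,0]]]'

```text
time: 40.3
ee_pos: [0.5151, 0.2012, 0.179]
tcp_rot: [[0.109, 0.994, 0.0], [0.994, -0.109, -0.001], [-0.001, 0.0, -1.0]]
wrist_force: [0.5, -0.3, -1.5]
grip_width: 0.0551
```

```bash
python3 - <<'E'
from h import *
f=snap('wrist','w19.png');print(sense()['ee_pos'])
E
```

```text
[0.51515141 0.2010269  0.17901685]
```

View pics/w19.png

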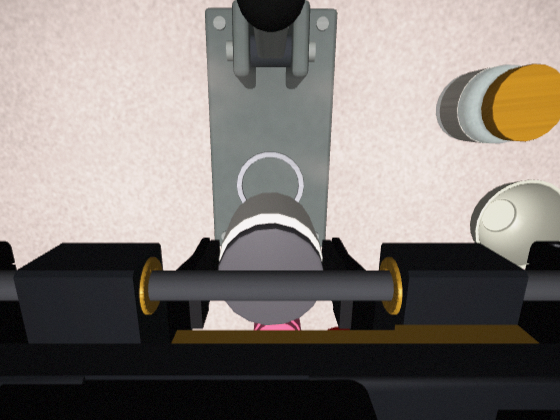

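>>> jog_arm --plan '[[[0,0,-4,0,0,0],[0,0,-4,0,0,0],[0,0,-3.5,0,0,0],[0,0,-1.5,0,0,0],[0,0,0,0,0,0],[0,0,0,0,0,0]]]'

```text
time: 41.1
ee_pos: [0.516, 0.2031, 0.0503]
tcp_rot: [[0.107, 0.994, 0.003], [0.994, -0.107, 0.001], [0.001, 0.002, -1.0]]
wrist_force: [0.5, -0.3, -2.0]
grip_width: 0.0552
```

>>> jog_arm --plan '[[[-0.1,-0.1,-0.5,0,0,0],[0,0,-0.4,0,0,0],[0,0,-0.4,0,0,0],[0,0,-0.35,0,0,0],[0,0,0,0,0,0],[0,0,0,0,0,0]]]'

```text
time: 41.85
ee_pos: [0.5136, 0.2024, 0.0333]
tcp_rot: [[0.106, 0.994, -0.001], [0.994, -0.106, 0.001], [0.001, -0.001, -1.0]]
wrist_force: [-3.4, -0.6, 8.6]
grip_width: 0.0556
```

>>> jog_arm --plan '[[[0,0,0,0,0,0],[0,0,0,0,0,0],[0,0,0,0,0,0],[0,0,2,0,0,0],[0,0,4,0,0,0],[0,0,5,0,0,0],[0,-3,3,0,0,0],[0,-3,0,0,0,0],[0,-2,0,0,0,0],[0,0,0,0,0,0]]]' --hand 35

```text
time: 43.1
ee_pos: [0.5134, 0.1207, 0.1721]
tcp_rot: [[0.11, 0.994, -0.001], [0.994, -0.11, -0.0], [-0.0, -0.001, -1.0]]
wrist_force: [-0.5, 1.0, -0.3]
grip_width: 0.0752
```

```bash
python3 - <<'E'
from h import *
f=snap('wrist','w20.png');print(sense()['ee_pos'])
u,v=proj(f,[.515,.203,.084]);print(u,v);lidat(f,u,v,.084)
E
```

```text
[0.51343848 0.12225963 0.17194385]
260.9922475169974 105.8844606172504
lid ellipse [513.1 200.9] [47.3 48.4] circ [512.9 201.2] 24.8 [ 229   78   60   61 2882]
```

View pics/w20.png

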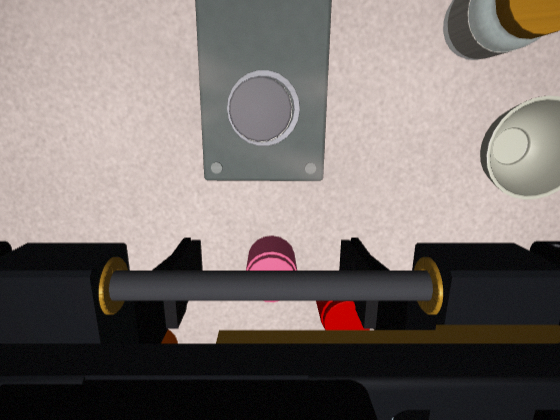

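Pot B is seated inside the ring. Back to the lever.

>>> jog_arm --plan '[[[0,0,4,0,0,5],[0,0,5,0,0,10],[0,0,5,0,0,10],[0,0,5,0,0,10],[0,0,4,0,0,10],[0,0,2,0,0,10],[0,1,0,0,0,10],[0,3,0,0,0,10],[-0.5,4,0,0,0,10],[-0.5,4,0,0,0,5],[-0.5,4,0,0,0,0],[-0.5,3,0,0,0,0],[-0.5,2,0,0,0,0],[-0.2,1.5,0,0,0,0],[0,0,0,0,0,0],[0,0,0,0,0,0]]]' --hand 70

```text
time: 45.15
ee_pos: [0.4873, 0.3458, 0.4226]
tcp_rot: [[-0.994, 0.109, 0.0], [0.109, 0.994, -0.0], [-0.0, -0.0, -1.0]]
wrist_force: [-0.4, -1.6, -0.6]
grip_width: 0.0632
```

>>> jog_arm --plan '[[[0,0,-4,0,0,0],[0,0,-4,0,0,0],[0,0,-3,0,0,0],[0,0,-1.5,0,0,0],[0,0,-1,0,0,0],[0,0,0,0,0,0],[0,0,0,0,0,0]]]'

```text
time: 46.02
ee_pos: [0.4873, 0.3474, 0.2885]
tcp_rot: [[-0.994, 0.107, 0.001], [0.107, 0.994, 0.001], [-0.001, 0.002, -1.0]]
wrist_force: [0.1, -0.6, 0.9]
grip_width: 0.0631
```

>>> jog_arm --plan '[[[0,0,-0.3,0,0,0],[0,0,0,0,0,0],[0,0,0,0,0,0],[0,0,0,0,0,0],[0,0,0,0,0,0],[0,0,0,0,0,0],[0,0,0,0,0,0],[0,0,0,0,0,0]]]' --hand 255 --squeeze 55

```text
time: 47.02
ee_pos: [0.4866, 0.3466, 0.2843]
tcp_rot: [[-0.994, 0.107, -0.0], [0.107, 0.994, -0.001], [0.0, -0.001, -1.0]]
wrist_force: [-1.2, -2.0, 1.0]
grip_width: 0.0144
```

>>> jog_arm --plan '[[[-0.21,-1.83,0.08,0,0,0],[-0.21,-1.83,-0.07,0,0,0],[-0.21,-1.83,-0.23,0,0,0],[-0.2,-1.79,-0.38,0,0,0],[-0.2,-1.76,-0.53,0,0,0],[-0.2,-1.71,-0.67,0,0,0],[-0.19,-1.64,-0.82,0,0,0],[-0.17,-1.58,-0.96,0,0,0],[-0.17,-1.48,-1.08,0,0,0],[-0.16,-1.39,-1.2,0,0,0],[-0.15,-1.29,-1.32,0,0,0],[-0.13,-1.17,-1.43,0,0,0],[-0.12,-1.05,-1.51,0,0,0],[-0.11,-0.92,-1.6,0,0,0],[-0.09,-0.78,-1.67,0,0,0],[-0.07,-0.64,-1.73,0,0,0],[0,0,0,0,0,0]]]'

```text
time: 49.15
ee_pos: [0.4593, 0.1196, 0.1315]
tcp_rot: [[-0.994, 0.106, -0.003], [0.106, 0.994, -0.001], [0.003, -0.002, -1.0]]
wrist_force: [-3.5, 6.2, 2.3]
grip_width: 0.0147
```

>>> jog_arm --plan '[[[-0.05,-0.49,-1.78,0,0,0],[-0.04,-0.35,-1.82,0,0,0],[-0.02,-0.1,-0.92,0,0,0],[-0.01,-0.09,-0.92,0,0,0],[0,-0.03,-0.92,0,0,0],[0,0,-0.92,0,0,0],[0,0,0,0,0,0],[0,0,0,0,0,0]]]'

```text
time: 50.15
ee_pos: [0.4581, 0.1082, 0.0598]
tcp_rot: [[-0.994, 0.106, -0.003], [0.106, 0.994, -0.002], [0.003, -0.002, -1.0]]
wrist_force: [-3.7, 1.3, 5.4]
grip_width: 0.0147
```

>>> jog_arm --plan '[[[0,0,-0.3,0,0,0],[0,0,0,0,0,0],[0,0,0,0,0,0]]]'

```text
time: 50.52
ee_pos: [0.4581, 0.1082, 0.0576]
tcp_rot: [[-0.994, 0.106, -0.003], [0.106, 0.994, -0.001], [0.003, -0.002, -1.0]]
wrist_force: [-6.3, 1.1, 12.4]
grip_width: 0.0145
```

>>> jog_arm --plan '[[[0,0,-0.2,0,0,0],[0,0,0,0,0,0]]]'

```text
time: 50.78
ee_pos: [0.4581, 0.1082, 0.0568]
tcp_rot: [[-0.994, 0.106, -0.004], [0.106, 0.994, -0.0], [0.004, -0.001, -1.0]]
wrist_force: [-10.7, 0.4, 26.7]
grip_width: 0.0144
```

>>> jog_arm --plan '[[[0,0,0.3,0,0,0],[0,0,0.3,0,0,0],[0,0.03,0.92,0,0,0],[0,0,0.92,0,0,0],[0.03,0.19,1.84,0,0,0],[0.04,0.35,1.82,0,0,0],[0.05,0.49,1.78,0,0,0],[0.07,0.64,1.73,0,0,0],[0.09,0.78,1.67,0,0,0],[0.11,0.92,1.6,0,0,0],[0.12,1.05,1.51,0,0,0],[0.13,1.17,1.43,0,0,0],[0.15,1.29,1.32,0,0,0],[0.16,1.39,1.2,0,0,0],[0,0,0,0,0,0]]]'

```text
time: 52.65
ee_pos: [0.4692, 0.1997, 0.2372]
tcp_rot: [[-0.995, 0.101, 0.003], [0.101, 0.995, 0.007], [-0.003, 0.007, -1.0]]
wrist_force: [4.2, 15.1, -21.2]
grip_width: 0.0146
```

>>> jog_arm --plan '[[[0.17,1.48,0.98,0,0,0],[0.17,1.58,0.86,0,0,0],[0.19,1.64,0.72,0,0,0],[0.2,1.71,0.57,0,0,0],[0.2,1.76,0.43,0,0,0],[0.2,1.79,0.38,0,0,0],[0.21,1.83,0.2,0,0,0],[0.11,0.92,0.03,0,0,0],[0.1,0.91,0.03,0,0,0],[0.11,0.92,-0.04,0,0,0],[0.1,0.91,-0.04,0,0,0],[0,0.1,0,0,0,0],[0,0,0,0,0,0]]]'

```text
time: 54.28
ee_pos: [0.4871, 0.3471, 0.2814]
tcp_rot: [[-0.994, 0.108, 0.0], [0.108, 0.994, -0.001], [-0.0, -0.001, -1.0]]
wrist_force: [-5.2, -3.6, 3.1]
grip_width: 0.0146
```

Lever is at rest with low forces. Releasing it and going for the pot.

>>> jog_arm --plan '[[[0,0,0,0,0,0],[0,0,0,0,0,0],[0,0,0,0,0,0],[0,0,3,0,0,0],[0,0,4,0,0,0],[0,0,4,0,0,0],[0,0,2,0,0,0]]]' --hand 70 --squeeze 15

```text
time: 55.15
ee_pos: [0.4878, 0.3487, 0.4129]
tcp_rot: [[-0.994, 0.107, 0.004], [0.107, 0.994, 0.003], [-0.004, 0.004, -1.0]]
wrist_force: [-0.5, -0.5, -0.5]
grip_width: 0.0629
```

>>> jog_arm --plan '[[[0,-4,0,0,0,0],[0,-5,0,0,0,-5],[0,-5,0,0,0,-10],[0,-4,0,0,0,-10],[0,-3,-3,0,0,-10],[0.5,-2,-5,0,0,-10],[0.5,0,-5,0,0,-10],[0.5,0,-5,0,0,-10],[0.5,0,-4,0,0,-10],[0.5,0,-1.5,0,0,-10],[0,0,0,0,0,-5],[0,0,0,0,0,0],[0,0,0,0,0,0]]]' --hand 35

```text
time: 56.78
ee_pos: [0.5121, 0.1184, 0.1754]
tcp_rot: [[0.105, 0.994, 0.001], [0.994, -0.105, 0.0], [0.001, 0.001, -1.0]]
wrist_force: [0.1, -0.1, 0.3]
grip_width: 0.0748
```

```bash
python3 - <<'E'
from h import *
f=snap('wrist','w21.png');s=sense();print(s['ee_pos'])
u,v=proj(f,[.515,.203,.075]);lidat(f,u,v,.075)
fd=snap('side','d21.png');snap('scene','s21.png')
a=cv2.imread('pics/d21.png')[90:330,170:390];a=cv2.resize(a,(550,600),interpolation=cv2.INTER_CUBIC);cv2.imwrite('pics/c21.png',a)
E
```

```text
[0.51206566 0.11831549 0.17538548]
lid ellipse [513.2 201.2] [48.5 50.5] circ [514.3 201.2] 26.4 [ 232   75   58   63 2839]
```

View pics/w21.png

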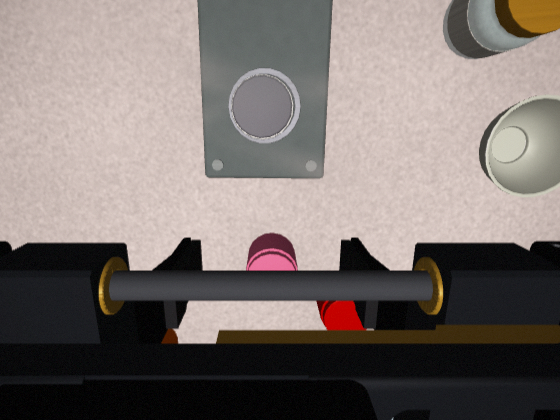

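View pics/c21.png

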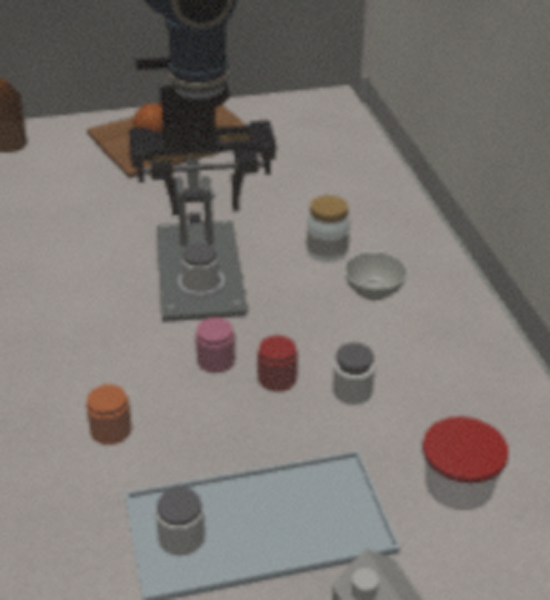

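Pot B's lid is down and centred in the ring, and nothing else has moved. Picking it up.

>>> jog_arm --plan '[[[0.1,4,0,0,0,0],[0.1,4.3,0,0,0,0],[0,0,-4,0,0,0],[0,0,-4,0,0,0],[0,0,-4,0,0,0],[0,0,-1.8,0,0,0],[0,0,-1,0,0,0],[0,0,0,0,0,0],[0,0,0,0,0,0]]]'

```text
time: 58.05
ee_pos: [0.5147, 0.2015, 0.0281]
tcp_rot: [[0.107, 0.994, 0.002], [0.994, -0.107, 0.001], [0.001, 0.002, -1.0]]
wrist_force: [1.0, 0.2, 0.7]
grip_width: 0.0749
```

>>> jog_arm --plan '[[[0,0,0,0,0,0],[0,0,0,0,0,0],[0,0,0,0,0,0],[0,0,0,0,0,0],[0,0,0,0,0,0],[0,0,2,0,0,0],[0,0,4,0,0,0],[0,0,4,0,0,0],[0,0,4,0,0,0],[0,-3,2,0,0,0]]]' --hand 200 --squeeze 15

```text
time: 59.3
ee_pos: [0.5145, 0.1732, 0.1898]
tcp_rot: [[0.102, 0.995, 0.003], [0.995, -0.102, 0.002], [0.003, 0.003, -1.0]]
wrist_force: [0.3, -0.6, -1.9]
grip_width: 0.0557
```

>>> jog_arm --plan '[[[0,-3,0,0,0,0.5],[-0.2,-5,0,0,0,0.5],[-0.2,-5,0,0,0,0.5],[-0.2,-5,0,0,0,0.5],[-0.2,-5,0,0,0,0.5],[-0.2,-5,0,0,0,0.5],[-0.2,-5,0,0,0,0.5],[-0.2,-5,0,0,0,0.5],[-0.2,-4,0,0,0,0.5],[-0.1,-2.7,0,0,0,0.5],[0,0,0,0,0,0],[0,0,-4,0,0,0],[0,0,-4,0,0,0],[0,0,0,0,0,0],[0,0,0,0,0,0]]]'

```text
time: 61.18
ee_pos: [0.4976, -0.2759, 0.1085]
tcp_rot: [[0.019, 1.0, 0.002], [1.0, -0.019, -0.001], [-0.001, 0.002, -1.0]]
wrist_force: [-0.5, 0.3, -0.7]
grip_width: 0.0553
```

```bash
python3 - <<'E'
from h import *
f=snap('wrist','w22.png');s=sense();print(s['ee_pos'])
E
```

```text
[ 0.49794087 -0.27624681  0.10889868]
```

View pics/w22.png

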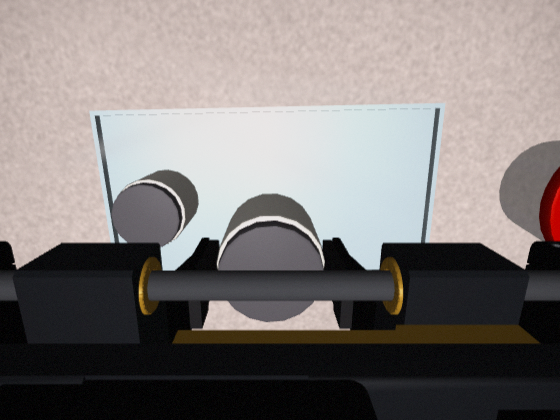

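>>> jog_arm --plan '[[[0,0.2,-4,0,0,0],[0,0,-3,0,0,0],[0,0,-1.2,0,0,0],[0,0,-0.5,0,0,0],[0,0,-0.35,0,0,0],[0,0,0,0,0,0],[0,0,0,0,0,0]]]'

```text
time: 62.1
ee_pos: [0.4971, -0.2741, 0.0171]
tcp_rot: [[0.02, 1.0, 0.001], [1.0, -0.02, -0.0], [-0.0, 0.001, -1.0]]
wrist_force: [0.5, -0.0, -0.7]
grip_width: 0.0556
```

>>> jog_arm --plan '[[[0,0,-0.15,0,0,0],[0,0,0,0,0,0]]]'

```text
time: 62.35
ee_pos: [0.4972, -0.2741, 0.0162]
tcp_rot: [[0.02, 1.0, 0.001], [1.0, -0.02, 0.0], [0.0, 0.001, -1.0]]
wrist_force: [-1.4, 2.0, 6.9]
grip_width: 0.0554
```

Released on the tray floor. Then over to pot C for a look.

>>> jog_arm --plan '[[[0,0,0,0,0,0],[0,0,0,0,0,0],[0,0,0,0,0,0],[0,0,2,0,0,0],[0,0,4,0,0,0],[0,0,5,0,0,0],[2,2,3,0,0,-1],[4,2,0,0,0,-1],[5,2,0,0,0,-1],[5,2,0,0,0,-1],[2,1,0,0,0,-1],[0,0,0,0,0,0],[0,0,0,0,0,0]]]' --hand 35

```text
time: 63.98
ee_pos: [0.6753, -0.1854, 0.1558]
tcp_rot: [[0.108, 0.994, -0.0], [0.994, -0.108, -0.001], [-0.001, -0.0, -1.0]]
wrist_force: [-0.9, -0.7, 0.4]
grip_width: 0.0753
```

```bash
python3 - <<'E'
from h import *
f=snap('wrist','w23.png');s=sense();print(s['ee_pos']);print(proj(f,[.6745,-.073,.069]))
for l in lids(f): print(np.round(l[:4],2),l[4].round(4))
snap('side','d23.png')
a=cv2.imread('pics/d23.png')[90:330,170:390];a=cv2.resize(a,(550,600),interpolation=cv2.INTER_CUBIC);cv2.imwrite('pics/c23.png',a)
E
```

```text
[ 0.6751361  -0.18554554  0.15580896]
[253.63980678  66.44423154]
[3.380e+02 2.355e+02 2.977e+01 1.900e-01] [ 0.7331 -0.2222  0.069 ]
[256.5   63.5   32.16   0.56] [ 0.677  -0.0711  0.069 ]
[5.4200e+02 1.2400e+02 1.2516e+02 1.2000e-01] [ 0.9059 -0.1426  0.069 ]
```

View pics/w23.png

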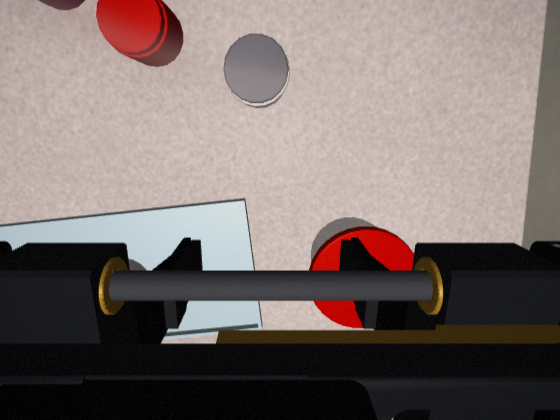

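View pics/c23.png

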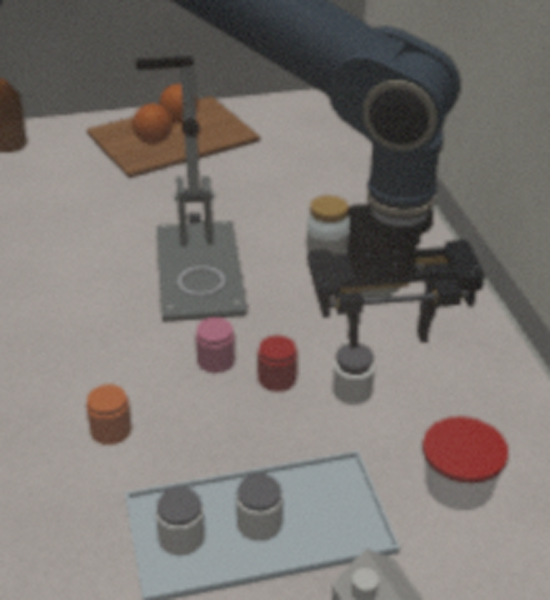

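Two pots are in the tray. Pot C's lid is at (256,69), world about (.676,-.0745).

>>> jog_arm --plan '[[[0,3.7,0,0,0,0],[0,3.7,0,0,0,0],[0,3.6,0,0,0,0],[0,0,-4,0,0,0],[0,0,-4,0,0,0],[0,0,-3,0,0,0],[0,0,-2,0,0,0],[0,0,-0.7,0,0,0],[0,0,0,0,0,0],[0,0,0,0,0,0]]]'

```text
time: 65.32
ee_pos: [0.6776, -0.0742, 0.0193]
tcp_rot: [[0.107, 0.994, 0.002], [0.994, -0.107, -0.0], [0.0, 0.002, -1.0]]
wrist_force: [0.7, 0.1, -0.2]
grip_width: 0.075
```

>>> jog_arm --plan '[[[0,0,0,0,0,0],[0,0,0,0,0,0],[0,0,0,0,0,0],[0,0,0,0,0,0],[0,0,0,0,0,0],[0,0,0,0,0,0]]]' --hand 200

```text
time: 66.08
ee_pos: [0.6767, -0.0738, 0.0182]
tcp_rot: [[0.107, 0.994, 0.0], [0.994, -0.107, 0.0], [0.0, 0.0, -1.0]]
wrist_force: [-0.9, 0.8, 3.9]
grip_width: 0.0553
```

>>> jog_arm --plan '[[[0,0,1.5,0,0,0],[0,0,3.5,0,0,0],[0,0,5,0,0,0],[-1,2,5,0,0,0],[-2.5,4,1,0,0,0],[-2.7,4,0,0,0,0],[-2.5,4,0,0,0,0],[-2.5,4,0,0,0,0],[-2,4,0,0,0,0],[-2,3.5,0,0,0,0],[-1,2,0,0,0,0],[0,0,0,0,0,0],[0,0,0,0,0,0],[0,0,0,0,0,0]]]'

```text
time: 67.82
ee_pos: [0.5154, 0.1995, 0.1782]
tcp_rot: [[0.109, 0.994, 0.001], [0.994, -0.109, -0.0], [-0.0, 0.001, -1.0]]
wrist_force: [0.3, -0.2, -1.7]
grip_width: 0.055
```

```bash
python3 - <<'E'
from h import *
f=snap('wrist','w24.png');print(sense()['ee_pos'])
E
```

```text
[0.51529179 0.19967694 0.17817083]
```

View pics/w24.png

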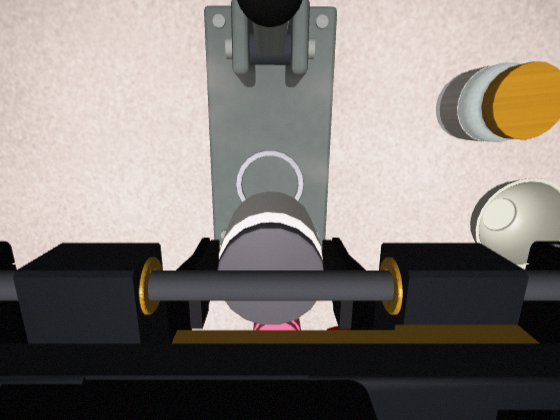

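>>> jog_arm --plan '[[[0,0,-4,0,0,0],[0,0,-4,0,0,0],[0,0,-3.5,0,0,0],[0,0,-1.5,0,0,0],[0,0,0,0,0,0],[0,0,0,0,0,0]]]'

```text
time: 68.62
ee_pos: [0.516, 0.2012, 0.0493]
tcp_rot: [[0.107, 0.994, 0.002], [0.994, -0.107, 0.001], [0.001, 0.002, -1.0]]
wrist_force: [-0.3, 0.7, -1.4]
grip_width: 0.055
```

>>> jog_arm --plan '[[[-0.1,0,-0.5,0,0,0],[0,0,-0.4,0,0,0],[0,0,-0.4,0,0,0],[0,0,-0.3,0,0,0],[0,0,0,0,0,0],[0,0,0,0,0,0]]]'

```text
time: 69.38
ee_pos: [0.5136, 0.2013, 0.0329]
tcp_rot: [[0.107, 0.994, -0.001], [0.994, -0.107, 0.001], [0.001, -0.001, -1.0]]
wrist_force: [-2.8, -0.1, 8.6]
grip_width: 0.055
```

>>> jog_arm --plan '[[[0,0,0,0,0,0],[0,0,0,0,0,0],[0,0,0,0,0,0],[0,0,2,0,0,0],[0,0,4,0,0,0],[0,0,5,0,0,0],[0,-3,3,0,0,0],[0,-3,0,0,0,0],[0,-2,0,0,0,0],[0,0,0,0,0,0]]]' --hand 35

```text
time: 70.62
ee_pos: [0.5135, 0.1197, 0.1723]
tcp_rot: [[0.11, 0.994, 0.0], [0.994, -0.11, 0.001], [0.001, -0.0, -1.0]]
wrist_force: [-0.0, -0.3, -0.2]
grip_width: 0.075
```

```bash
python3 - <<'E'
from h import *
f=snap('wrist','w25.png');print(sense()['ee_pos'])
u,v=proj(f,[.515,.203,.084]);print(u,v);lidat(f,u,v,.084)
E
```

```text
[0.51354392 0.12125583 0.17203218]
260.6323083544465 104.74609043153953
lid ellipse [513.2 200.7] [47.4 48.4] circ [513.  200.7] 24.8 [ 229   77   60   61 2884]
```

View pics/w25.png

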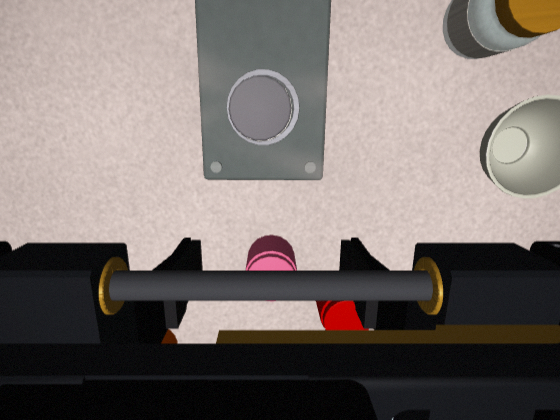

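Pot C is seated as pot B was. On to the lever.

>>> jog_arm --plan '[[[0,0,4,0,0,5],[0,0,5,0,0,10],[0,0,5,0,0,10],[0,0,5,0,0,10],[0,0,4,0,0,10],[0,0,2,0,0,10],[0,1,0,0,0,10],[0,3,0,0,0,10],[-0.5,4,0,0,0,10],[-0.5,4,0,0,0,5],[-0.5,4,0,0,0,0],[-0.5,3,0,0,0,0],[-0.5,2,0,0,0,0],[-0.2,1.6,0,0,0,0],[0,0,0,0,0,0],[0,0,0,0,0,0]]]' --hand 70

```text
time: 72.68
ee_pos: [0.4872, 0.3458, 0.4222]
tcp_rot: [[-0.994, 0.109, 0.0], [0.109, 0.994, -0.0], [-0.0, -0.0, -1.0]]
wrist_force: [0.3, -0.7, 0.2]
grip_width: 0.0636
```

>>> jog_arm --plan '[[[0,0,-4,0,0,0],[0,0,-4,0,0,0],[0,0,-3,0,0,0],[0,0,-1.5,0,0,0],[0,0,-1.3,0,0,0],[0,0,0,0,0,0],[0,0,0,0,0,0]]]'

```text
time: 73.55
ee_pos: [0.4873, 0.3474, 0.285]
tcp_rot: [[-0.994, 0.107, 0.001], [0.107, 0.994, 0.001], [-0.001, 0.001, -1.0]]
wrist_force: [1.0, 0.6, 0.3]
grip_width: 0.0632
```

>>> jog_arm --plan '[[[0,0,0,0,0,0],[0,0,0,0,0,0],[0,0,0,0,0,0],[0,0,0,0,0,0],[0,0,0,0,0,0],[0,0,0,0,0,0],[0,0,0,0,0,0],[0,0,0,0,0,0]]]' --hand 255 --squeeze 55

```text
time: 74.55
ee_pos: [0.4866, 0.3467, 0.2839]
tcp_rot: [[-0.994, 0.107, -0.0], [0.107, 0.994, -0.001], [0.0, -0.001, -1.0]]
wrist_force: [-0.9, -2.5, 1.5]
grip_width: 0.0143
```

>>> jog_arm --plan '[[[-0.21,-1.83,0.08,0,0,0],[-0.21,-1.83,-0.07,0,0,0],[-0.21,-1.83,-0.23,0,0,0],[-0.2,-1.79,-0.38,0,0,0],[-0.2,-1.76,-0.53,0,0,0],[-0.2,-1.71,-0.67,0,0,0],[-0.19,-1.64,-0.82,0,0,0],[-0.17,-1.58,-0.96,0,0,0],[-0.17,-1.48,-1.08,0,0,0],[-0.16,-1.39,-1.2,0,0,0],[-0.15,-1.29,-1.32,0,0,0],[-0.13,-1.17,-1.43,0,0,0],[-0.12,-1.05,-1.51,0,0,0],[-0.11,-0.92,-1.6,0,0,0],[-0.09,-0.78,-1.67,0,0,0],[-0.07,-0.64,-1.73,0,0,0],[0,0,0,0,0,0]]]'

```text
time: 76.68
ee_pos: [0.4593, 0.1195, 0.1312]
tcp_rot: [[-0.994, 0.106, -0.003], [0.106, 0.994, -0.001], [0.003, -0.002, -1.0]]
wrist_force: [-2.3, 5.4, 2.0]
grip_width: 0.0146
```

>>> jog_arm --plan '[[[-0.05,-0.49,-1.78,0,0,0],[-0.04,-0.35,-1.82,0,0,0],[-0.02,-0.1,-0.92,0,0,0],[-0.01,-0.09,-0.92,0,0,0],[0,-0.03,-0.92,0,0,0],[0,0,-0.92,0,0,0],[0,0,-0.3,0,0,0],[0,0,0,0,0,0],[0,0,0,0,0,0]]]'

```text
time: 77.8
ee_pos: [0.458, 0.1082, 0.0578]
tcp_rot: [[-0.994, 0.106, -0.004], [0.106, 0.994, -0.001], [0.004, -0.001, -1.0]]
wrist_force: [-7.9, 1.6, 19.4]
grip_width: 0.0145
```

>>> jog_arm --plan '[[[0,0,-0.2,0,0,0],[0,0,0,0,0,0],[0,0,0,0,0,0]]]'

```text
time: 78.18
ee_pos: [0.458, 0.1083, 0.057]
tcp_rot: [[-0.994, 0.106, -0.005], [0.106, 0.994, 0.001], [0.005, 0.0, -1.0]]
wrist_force: [-11.7, 1.8, 32.6]
grip_width: 0.0144
```

At the stop. Easing back.

>>> jog_arm --plan '[[[0,0,0.3,0,0,0],[0,0,0.3,0,0,0],[0,0.03,0.82,0,0,0],[0,0,0.82,0,0,0],[0.03,0.19,1.84,0,0,0],[0.04,0.35,1.82,0,0,0],[0.05,0.49,1.78,0,0,0],[0.07,0.64,1.73,0,0,0],[0.09,0.78,1.67,0,0,0],[0.11,0.92,1.6,0,0,0],[0.12,1.05,1.51,0,0,0],[0.13,1.17,1.43,0,0,0],[0.15,1.29,1.32,0,0,0],[0.16,1.39,1.2,0,0,0],[0,0,0,0,0,0]]]'

```text
time: 80.05
ee_pos: [0.4689, 0.1973, 0.2357]
tcp_rot: [[-0.995, 0.103, 0.002], [0.103, 0.995, 0.004], [-0.001, 0.004, -1.0]]
wrist_force: [0.3, 10.2, -12.5]
grip_width: 0.0145
```

>>> jog_arm --plan '[[[0.17,1.48,0.98,0,0,0],[0.17,1.58,0.86,0,0,0],[0.19,1.64,0.77,0,0,0],[0.2,1.71,0.62,0,0,0],[0.2,1.76,0.48,0,0,0],[0.2,1.79,0.38,0,0,0],[0.21,1.83,0.2,0,0,0],[0.11,0.92,0.03,0,0,0],[0.1,0.91,0.03,0,0,0],[0.11,0.92,-0.04,0,0,0],[0.1,0.91,-0.04,0,0,0],[0,0.1,0,0,0,0],[0,0,0,0,0,0]]]'

```text
time: 81.68
ee_pos: [0.4876, 0.3471, 0.2791]
tcp_rot: [[-0.994, 0.108, 0.001], [0.108, 0.994, -0.001], [-0.001, -0.001, -1.0]]
wrist_force: [0.1, -4.6, 2.7]
grip_width: 0.0145
```

>>> jog_arm --plan '[[[0,0,0,0,0,0],[0,0,0,0,0,0],[0,0,0,0,0,0],[0,0,3,0,0,0],[0,0,4,0,0,0],[0,0,4,0,0,0],[0,0,2.3,0,0,0]]]' --hand 70 --squeeze 15

```text
time: 82.55
ee_pos: [0.4869, 0.3491, 0.4144]
tcp_rot: [[-0.994, 0.106, 0.002], [0.106, 0.994, 0.003], [-0.002, 0.003, -1.0]]
wrist_force: [-0.5, 0.4, 0.1]
grip_width: 0.0626
```

>>> jog_arm --plan '[[[0,-4,0,0,0,0],[0,-5,0,0,0,-5],[0,-5,0,0,0,-10],[0,-4,0,0,0,-10],[0,-3,-3,0,0,-10],[0.5,-2,-5,0,0,-10],[0.5,0,-5,0,0,-10],[0.5,0,-5,0,0,-10],[0.5,0,-4,0,0,-10],[0.5,0,-1.5,0,0,-10],[0,0,0,0,0,-5],[0,0,0,0,0,0],[0,0,0,0,0,0]]]' --hand 35

```text
time: 84.18
ee_pos: [0.5118, 0.1186, 0.1773]
tcp_rot: [[0.105, 0.994, 0.001], [0.994, -0.105, 0.001], [0.001, 0.001, -1.0]]
wrist_force: [-0.3, 0.7, -0.0]
grip_width: 0.0752
```

```bash
python3 - <<'E'
from h import *
f=snap('wrist','w26.png');s=sense();print(s['ee_pos'])
u,v=proj(f,[.515,.203,.075]);lidat(f,u,v,.075)
fd=snap('side','d26.png');snap('scene','s26.png')
a=cv2.imread('pics/d26.png')[90:330,170:390];a=cv2.resize(a,(550,600),interpolation=cv2.INTER_CUBIC);cv2.imwrite('pics/c26.png',a)
E
```

```text
[0.51181026 0.1185209  0.17737225]
lid ellipse [513.3 201.1] [48.4 49.8] circ [513.8 200.9] 26.0 [ 233   75   58   61 2760]
```

View pics/c26.png

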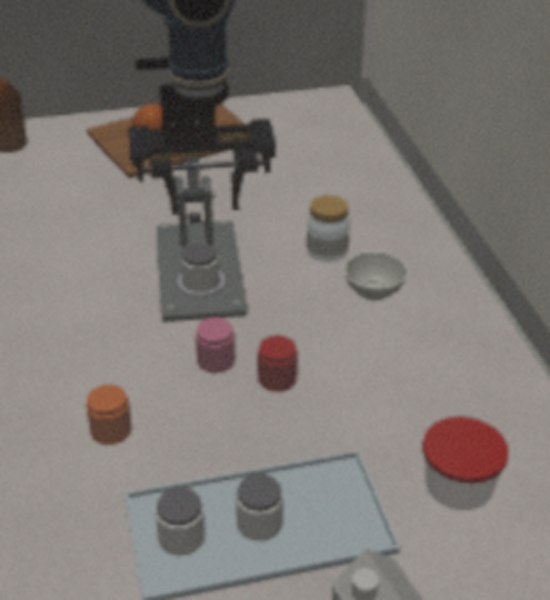

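The lid is home, the lever is at rest, and the two tray pots are unmoved. Moving the last pot to slot x = .592.

>>> jog_arm --plan '[[[0.1,4,0,0,0,0],[0.1,4.2,0,0,0,0],[0,0,-4,0,0,0],[0,0,-4,0,0,0],[0,0,-4,0,0,0],[0,0,-2,0,0,0],[0,0,-1,0,0,0],[0,0,0,0,0,0],[0,0,0,0,0,0]]]'

```text
time: 85.45
ee_pos: [0.5147, 0.2004, 0.0283]
tcp_rot: [[0.107, 0.994, 0.002], [0.994, -0.107, 0.001], [0.001, 0.002, -1.0]]
wrist_force: [0.2, 0.2, 0.2]
grip_width: 0.0751
```

>>> jog_arm --plan '[[[0,0,0,0,0,0],[0,0,0,0,0,0],[0,0,0,0,0,0],[0,0,0,0,0,0],[0,0,0,0,0,0],[0,0,2,0,0,0],[0,0,4,0,0,0],[0,0,4,0,0,0],[0,0,4,0,0,0],[0,-3,2,0,0,0]]]' --hand 200 --squeeze 15

```text
time: 86.7
ee_pos: [0.5146, 0.1721, 0.1898]
tcp_rot: [[0.102, 0.995, 0.003], [0.995, -0.102, 0.002], [0.002, 0.003, -1.0]]
wrist_force: [0.3, -0.2, -1.8]
grip_width: 0.0556
```

>>> jog_arm --plan '[[[0,-3,0,0,0,0.5],[0.8,-5,0,0,0,0.5],[0.8,-5,0,0,0,0.5],[0.8,-5,0,0,0,0.5],[1,-5,0,0,0,0.5],[1,-5,0,0,0,0.5],[1,-5,0,0,0,0.5],[1,-5,0,0,0,0.5],[1,-4,0,0,0,0.5],[0.4,-2.5,0,0,0,0.5],[0,0,0,0,0,0],[0,0,-4,0,0,0],[0,0,-4,0,0,0],[0,0,0,0,0,0],[0,0,0,0,0,0]]]'

```text
time: 88.58
ee_pos: [0.5926, -0.2748, 0.1089]
tcp_rot: [[0.019, 1.0, 0.002], [1.0, -0.019, -0.001], [-0.001, 0.002, -1.0]]
wrist_force: [-0.1, 0.1, -0.7]
grip_width: 0.0555
```

```bash
python3 - <<'E'
from h import *
f=snap('wrist','w27.png');s=sense();print(s['ee_pos'])
E
```

```text
[ 0.59288105 -0.27518782  0.10934234]
```

View pics/w27.png

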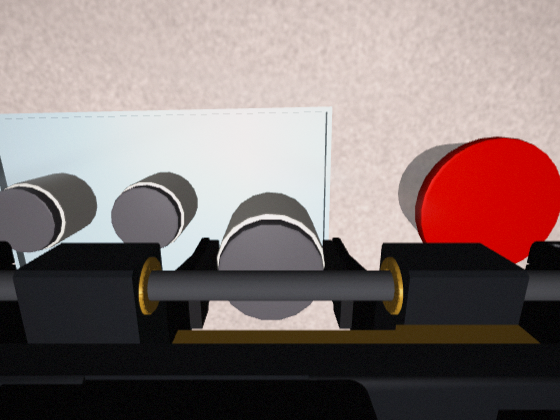

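```bash
python3 - <<'E'
from h import *
f=grab_frame('scene')
# carton base corners approx scene (187,182),(200,193),(210,183)
for p in((187,183),(199,194),(210,183)): print(onz(f,*p,0).round(3))
for p in((203,243),): print('tub',onz(f,*p,.07).round(3))
E
```

```text
[ 0.58  -0.554  0.   ]
[ 0.587 -0.475  0.   ]
[ 0.519 -0.482  0.   ]
tub [ 0.754 -0.262  0.07 ]
```

>>> jog_arm --plan '[[[-0.3,0,-4,0,0,0],[0,0,-3,0,0,0],[0,0,-1.2,0,0,0],[0,0,-0.5,0,0,0],[0,0,-0.35,0,0,0],[0,0,0,0,0,0],[0,0,0,0,0,0]]]'

```text
time: 89.55
ee_pos: [0.5891, -0.2751, 0.0173]
tcp_rot: [[0.02, 1.0, 0.001], [1.0, -0.02, -0.0], [-0.0, 0.001, -1.0]]
wrist_force: [-0.7, 0.1, -1.4]
grip_width: 0.0555
```

>>> jog_arm --plan '[[[0,0,-0.15,0,0,0],[0,0,0,0,0,0]]]'

```text
time: 89.8
ee_pos: [0.5892, -0.2752, 0.0164]
tcp_rot: [[0.02, 1.0, 0.001], [1.0, -0.02, 0.0], [0.0, 0.001, -1.0]]
wrist_force: [-0.1, 1.5, 5.3]
grip_width: 0.0557
```

>>> jog_arm --plan '[[[0,0,0,0,0,0],[0,0,0,0,0,0],[0,0,0,0,0,0],[0,0,2,0,0,0],[0,0,4,0,0,0],[0,0,5,0,0,0],[0,0,5,0,0,0],[-1,3,2,0,0,0],[-3,4,0,0,0,0],[-4,4,0,0,0,0],[-2,4,0,0,0,0],[0,4,0,0,0,0],[0,0,0,0,0,0],[0,0,0,0,0,0]]]' --hand 35

```text
time: 91.55
ee_pos: [0.4889, -0.0858, 0.1959]
tcp_rot: [[0.02, 1.0, 0.002], [1.0, -0.02, -0.0], [-0.0, 0.002, -1.0]]
wrist_force: [-0.1, -0.4, -0.1]
grip_width: 0.0749
```

```bash
python3 - <<'E'
from h import *
fd=snap('side','d28.png');fs=snap('scene','s28.png')
a=cv2.imread('pics/d28.png')[90:390,170:390];a=cv2.resize(a,(440,600),interpolation=cv2.INTER_CUBIC)
b=cv2.imread('pics/s28.png')[150:270,180:252+0];
b=cv2.imread('pics/s28.png')[165:255,200:300];b=cv2.resize(b,(340,306),interpolation=cv2.INTER_CUBIC)
c=cv2.imread('pics/s28.png')[225:335,320:440];c=cv2.resize(c,(340,294),interpolation=cv2.INTER_CUBIC)
cv2.imwrite('pics/c28.png',np.hstack([a,np.vstack([b,c])]))
print(sense()['wrist_force'])
E
```

```text
[-0.01063801  0.23013757 -0.97529917]
```

View pics/c28.png

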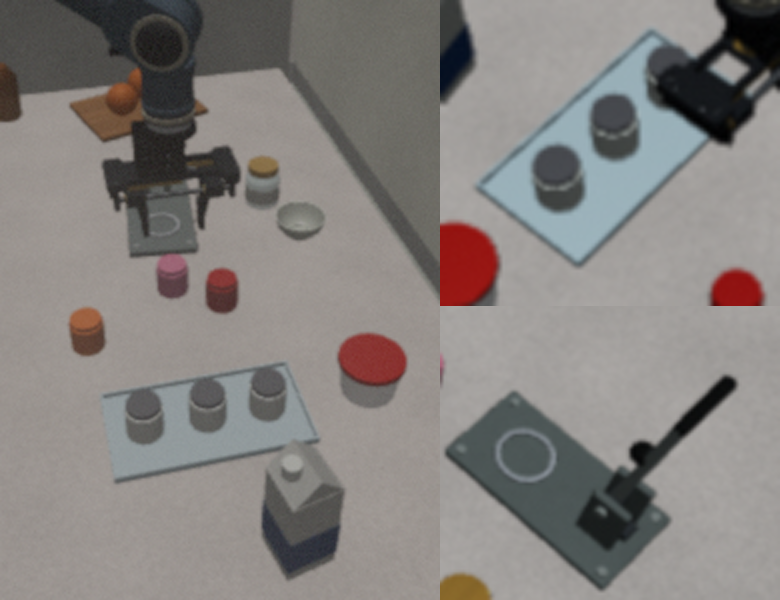

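All three pots stand upright in the tray and the lever is upright. One close check of the three lids before handing in.

```bash
python3 - <<'E'
from h import *
fd=grab_frame('side')
d=fd['pixels'][265:325,210:330,::-1]
cv2.imwrite('pics/c29.png',cv2.convertScaleAbs(cv2.resize(d,(800,400),interpolation=cv2.INTER_CUBIC),alpha=1.6,beta=10))
E
```

```text
(no output)
```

View pics/c29.png

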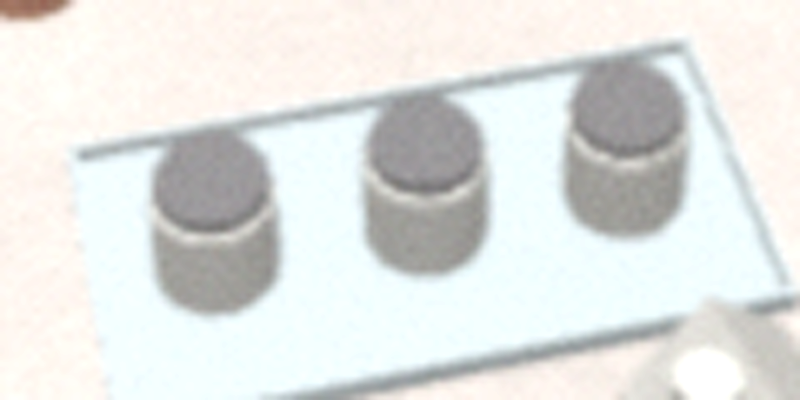

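All three look the same: upright, lid down on the rim, no dark neck. Handing in.

```bash
python3 -c "
from cell import *
print(close_job())"
```

```text
the job is handed in; nothing more can be done
None
```

I pressed all three pots in the lever press and stood them in the fridge tray, 95, 95 and 92 mm from slot to slot. Each time the lever went down to its stop and I eased it back to rest in hand. I handed the job in at about 92 s and no verdict came back.

**Last checks:** in the side view all three pots are upright on the tray floor with no dark neck showing. The lever is upright, the hand is clear, and the bowl, carton, jar, large tub and look-alikes are where they were. I judged the lids by picture and by the steep force rise at the stop (to 18–33 N); there was no direct reading of the lid joints.

**What failed or disagreed:**
- **First pinch:** my first grip on the lever bar missed (opening about 1 mm). The pictures showed the fingertips about 25 mm higher than the stated `tip_extent` gives. I went 22 mm lower, and every grip after that held.
- **Seat position:** the fixed cameras put the seat 3–7 mm further along y than the wrist camera. I used the wrist camera's value, and every pot dropped inside the ring.
- **Lever return:** the forces rose to about 31 N on the first return because the bar had shifted in the fingers. The next two returns were gentler, at about 26 N and 16 N.

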